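Line up the bore blocks and dry-fit the tubes to their depth rings

TASK

Line up the three blue bore blocks along the stop rail, bores towards you: one on each black station line, centred on it, square and with its back flush against the rail. Slide every tube that lies on the table, tip first, into the block whose bore it fits closely (the sizes differ by only 3 mm, so try the fit) just until its red ring is level with the block's front face, no shallower and no deeper, and leave everything released, without disturbing the club head, the brass weight or the eraser.

Things in the scene. Friction and masses are not known exactly. Their poses are not given: they have to be found in the camera images.
- rail: Straight aluminium stop rail screwed to the table: 20 (x) x 226 (y) x 36 high. Origin: centre of its underside. Its -x face, 10 from the origin, is the front face (towards the robot), which the blocks are pushed against; +y runs along the rail to the robot's left. It may stand up to 0.1 rad askew.
- mark_left (a point): Point on the rail's front face at the left (+72 along y) of the three black station lines, 32 above the table (the height of the bores). Axes as the rail: x into the rail, y along it. A block whose centre line meets this line with its back on the rail has its centre 27 from here along -x (and 5 lower).
- mark_mid (a point): Point on the rail's front face at the middle (y = 0) of the three black station lines, 32 above the table (the height of the bores). Axes as the rail: x into the rail, y along it. A block whose centre line meets this line with its back on the rail has its centre 27 from here along -x (and 5 lower).
- mark_right (a point): Point on the rail's front face at the right (-72 along y) of the three black station lines, 32 above the table (the height of the bores). Axes as the rail: x into the rail, y along it. A block whose centre line meets this line with its back on the rail has its centre 27 from here along -x (and 5 lower).
- block_small_center (a point): Centre of the loose blue block with the small bore, 0.35 kg: 54 deep (x), 42 wide (y), 54 high; white line along x on top, aluminium back plate at +x. Blind round bore along x, 32 above the table, open at -x, 20.8 in diameter, 49 deep, mouth chamfered 2. The blocks look alike but for the bore, and start with the mouth towards the robot, up to 0.2 rad askew, 8 to 66 off the rail.
- block_small_mouth (a point): Centre of the bore's mouth in the front (-x) face of block_small, 32 above the table when it stands; x points into the bore.
- block_medium_center (a point): Centre of the loose blue block with the medium bore, 0.35 kg: 54 deep (x), 42 wide (y), 54 high; white line along x on top, aluminium back plate at +x. Blind round bore along x, 32 above the table, open at -x, 23.8 in diameter, 49 deep, mouth chamfered 2. The blocks look alike but for the bore, and start with the mouth towards the robot, up to 0.2 rad askew, 8 to 66 off the rail.
- block_medium_mouth (a point): Centre of the bore's mouth in the front (-x) face of block_medium, 32 above the table when it stands; x points into the bore.
- block_large_center (a point): Centre of the loose blue block with the large bore, 0.35 kg: 54 deep (x), 42 wide (y), 54 high; white line along x on top, aluminium back plate at +x. Blind round bore along x, 32 above the table, open at -x, 26.8 in diameter, 49 deep, mouth chamfered 2. The blocks look alike but for the bore, and start with the mouth towards the robot, up to 0.2 rad askew, 8 to 66 off the rail.
- block_large_mouth (a point): Centre of the bore's mouth in the front (-x) face of block_large, 32 above the table when it stands; x points into the bore.
- tube_small_center (a point): Centre of the small steel tube, 76 long along its x axis, 70 g, lying 9.5 above the table. Tip at x = +38, chamfered; round, 19 in diameter, back to x = -14; from -14 to -38 a dark square grip 19 x 19 that stops it rolling (any of four sides may be up); its middle at x = -26; red ring 4 wide, its middle at x = 0, 38 behind the tip. Starts with x turned 0.9 to 1.4 rad clockwise from world x (tip to the robot's right). May be absent (None).
- tube_medium_center (a point): Centre of the medium steel tube, 76 long along its x axis, 70 g, lying 11 above the table. Tip at x = +38, chamfered; round, 22 in diameter, back to x = -14; from -14 to -38 a dark square grip 22 x 22 that stops it rolling (any of four sides may be up); its middle at x = -26; red ring 4 wide, its middle at x = 0, 38 behind the tip. Starts with x turned 0.9 to 1.4 rad clockwise from world x (tip to the robot's right). May be absent (None).
- tube_large_center (a point): Centre of the large steel tube, 76 long along its x axis, 70 g, lying 12.5 above the table. Tip at x = +38, chamfered; round, 25 in diameter, back to x = -14; from -14 to -38 a dark square grip 25 x 25 that stops it rolling (any of four sides may be up); its middle at x = -26; red ring 4 wide, its middle at x = 0, 38 behind the tip. Starts with x turned 0.9 to 1.4 rad clockwise from world x (tip to the robot's right). May be absent (None).
- club_head: Black club head on the table (70 x 119 x 50), a bystander. Origin at its underside.
- brass_weight: Brass-coloured knobbed test weight (40 x 40 x 36), a bystander. Origin at its underside.
- spare_eraser: White eraser block (30 x 50 x 18), a bystander. Origin at its underside.

How it is judged:
By the outcome, as a careful person would: the job done as asked, in the order asked, and still so for the second after the job is handed in, with the robot touching nothing.
Of tube_small, tube_medium, tube_large only 2 to 3 are there at a start; the rules pass over those that are not, and their reading is None.
At some moment in a run one of tube_small, tube_medium, tube_large may be knocked a few centimetres aside while the robot is not near it.
Once in a run the grip may slacken for a moment while it holds something.
It also fails if it takes over 210 s, if anything falls off the work surface, if the arm or the gripper's body presses on something with over 40 N, if the wrist force passes 120 N, or if a joint passes its speed limit or range.

ROBOT

A 6-joint arm with a two-finger parallel gripper is mounted at the origin on the work surface; the furniture and walls round the work are solid. World frame = base frame: x ahead of the robot, y to its left, z up, the work surface at z = 0. Lengths are in m, angles in rad, forces in N, time in s.
With the tool pointing down it reaches from about 0.3 to 0.875 m from the base axis. Payload 6.4 kg.
Tool frame: the origin (TCP) lies between the finger pads; the fingertips stand 8 mm ahead of it and the grasp point (between the pads) lies 11 mm behind it; z points along the fingers, y is the direction in which the jaws open and shut (so a half turn about z gives the same grasp; the last joint's range is limited). The gripper opens to 85 mm and grips with 20 to 120 N. Pads are 22 mm wide; open, the fingers measure 114 mm over their backs; the gripper's body (76 mm by 85 mm) begins 54 mm behind the grasp point. The pads swing forward as they close: fully open they stand 13 mm farther back than shut.
Start: joints at [1.09, 0.181, 1.607, -0, 1.354, -0.206], TCP at [0.156, 0.553, 0.217] pointing down, gripper open.
Joint ranges: [-2.99, 2.99], [-0.89, 2.07], [0.3, 2.58], [-1.14, 4.28], [0, 2.63], [-3.12, 3.12]. Speed limits (rad/s): [2.57, 2.57, 3.01, 3.14, 3.14, 3.14].

INTERFACE

Orientations are given as a unit quaternion [w, x, y, z].
In Python, from bench import monitor, viewer, workorder, spotter gives the robot as it stands. The module is installed in compiled form; this text tells all that it offers.
- The arm moves only by the tool move_arm, never from a script. Its argument "motion" is a list of rows, each a list of 3 entries, a list of its own where there are three numbers: the shift along the tool's x, y, z in units of 60 mm (1.0 is 60 mm), then the turn, a rotation vector about the tool's x, y, z in units of 8 degrees (1.0 is 8 degrees), then the opening in per cent of the stroke, from 0 (shut) to 100 (fully open). In form: [[[dx, dy, dz], [rx, ry, rz], grip], ...]. A call has 1 to 10 rows; each row is the pose to reach, as a shift and turn from the pose commanded when the call began, along the tool's axes at that moment; what a row does not reach only later rows make up. A row lasts 1/8 s, in which the tool goes at most 62.5 mm and 10.7 degrees, less where a joint would pass 70% of its speed; a pose out of reach is approached as far as the arm can. A call with a gripper value outside its range is refused whole. The fingers move at their own pace and stop on an object; the grip force is fixed at half the most. Time passes only in rows, so rows that repeat a pose let the fingers close. It gives the time, the measured TCP pose, the force and the opening at its end, in the units of the state.
- monitor.get_obs(): the state, without advancing time (a new reading comes with each control period).
- viewer.camera(name): name is "scene" or "top" or "wrist"; returns the picture (480x640x3 uint8, blue, green, red); there is no depth.
- viewer.calibration(name): a dict with "fovy" (degrees; the focal length in pixels is half the picture's height over the tangent of half this angle, whatever the lens; pixels are square), "cx", "cy" (the principal point, pixels), "extrinsics" (4x4, takes a point from camera to world coordinates). Camera axes: x right, y down, z forward; pixel columns grow to the right and rows downward; lengths in m; the calibration is good to about 2 mm. A picture is of the moment at which its call begins: read the wrist's pose just before it. calibration takes no time and is no camera call; for the wrist camera it gives the pose at the moment of the call.
- workorder.hand_in(): hands the job in, once; it reports no verdict.
Trained networks look in the newest picture that a camera, given by its name, has taken for a name from the list of things; names that differ only in an ending like _2 or _b are one class to them, and where a whole thing is asked for, a point or a joint stands for the part that bears it (a point fixed in the world has none). Each returns a list of dicts, best first, with "score" (0 to 1); they miss things now and then, are a little off and sometimes report something else, mostly with a low value. They report only what shows in the picture. A call takes as long as a camera call.
- spotter.search_frame(camera, name): "centre" ([column, row] as shares, 0 to 1, of the picture: columns of its width, rows of its height, amid what is visible of it).
- spotter.outline_of(camera, name): "region" (480x640 bool, what is visible of it) and "centre" ([column, row] as shares, 0 to 1, of the picture: columns of its width, rows of its height, amid what is visible of it).
The state is a dict: "time_s": time; "q": joint angles; "dq": joint speeds; "joint_efforts": joint torques, N m; "eef_pos": TCP position; "eef_rot": TCP orientation; "wrist_force": force on the tool from outside, world axes, zero at the start; "torque": the same for the moment, N m; "opening": opening from 0.0 (shut) to 1.0 (fully open).
Only numpy, scipy, OpenCV 4.12 (cv2) and the standard library are available. Lean on these libraries where they do the work, as an engineer would, in place of code of your own. Each camera call takes 0.05 s, during which the arm holds its last target. There are 200 camera calls.

## Working session

There is one attempt and no reset: what is moved stays moved. The work goes in short steps, Python scripts to look and compute and a tool call to move; the robot and the scene stay as the last step left them, time stands still between calls to the robot, and variables do not carry over. Pictures are saved under pics/ and viewed, about 12 in all and at most 16, crops included, and the job is handed in when it is done.

Besides the shell and the picture viewer there is one more tool, called as a command line: name --argument value ..., lists and objects as JSON in quotes. move_arm: Moves the arm, as the interface text tells. Its arguments: {"type":"object","properties":{"motion":{"type":"array","items":{"type":"array"}}},"required":["motion"]}

```bash
mkdir -p pics; python3 - <<'E'
from bench import monitor, viewer, workorder, spotter
import cv2,numpy as np
o=monitor.get_obs();print({k:np.round(v,3) for k,v in o.items()})
for c in ("top","scene"):
    im=viewer.camera(c);cv2.imwrite(f"pics/{c}0.png",im)
    k=viewer.calibration(c);print(c,k["fovy"],k["cx"],k["cy"],np.round(k["extrinsics"],4).tolist())
    for n in ["rail","mark_left","mark_mid","mark_right","block_small_center","block_medium_center","block_large_center","tube_small_center","tube_medium_center","tube_large_center","club_head","brass_weight","spare_eraser"]:
        print(n,[(round(d["score"],2),np.round(np.array(d["centre"])*[640,480]).tolist()) for d in spotter.search_frame(c,n)[:4]])
E
```

```text
{'time_s': np.float64(0.0), 'q': array([ 1.09 ,  0.182,  1.608,  0.   ,  1.354, -0.206]), 'dq': array([ 0.001,  0.   , -0.001,  0.001, -0.001,  0.001]), 'joint_efforts': array([-0.0000e+00, -4.4486e+01, -3.5134e+01, -0.0000e+00,  9.0000e-03,
        0.0000e+00]), 'eef_pos': array([0.156, 0.553, 0.216]), 'eef_rot': array([-0.   ,  0.137,  0.991, -0.001]), 'wrist_force': array([0.184, 0.301, 0.21 ]), 'torque': array([-0.001,  0.022, -0.049]), 'opening': np.float64(0.999)}
top 57.33494278405661 317.4776029499979 232.21126104718243 [[-0.1102, -0.9739, 0.1987, 0.262], [-0.9939, 0.1077, -0.0232, 0.0036], [0.0012, -0.2, -0.9798, 1.1548], [0.0, 0.0, 0.0, 1.0]]
rail [(0.91, [319.0, 197.0])]
mark_left [(0.85, [310.0, 197.0])]
mark_mid [(0.87, [313.0, 200.0])]
mark_right [(0.61, [314.0, 198.0])]
block_small_center [(0.8, [347.0, 211.0]), (0.39, [315.0, 197.0])]
block_medium_center [(0.82, [321.0, 234.0]), (0.61, [178.0, 271.0])]
block_large_center [(0.97, [285.0, 214.0]), (0.29, [316.0, 194.0])]
tube_small_center [(0.6, [218.0, 278.0]), (0.2, [348.0, 213.0])]
tube_medium_center [(0.58, [315.0, 
[... 375 characters left out ...]
8], [-0.9342, -0.261, 0.2432, -0.2943], [0.0192, -0.7175, -0.6963, 0.883], [0.0, 0.0, 0.0, 1.0]]
rail [(0.6, [339.0, 224.0])]
mark_left [(0.87, [338.0, 221.0])]
mark_mid [(0.86, [339.0, 223.0])]
mark_right [(0.7, [340.0, 223.0]), (0.45, [238.0, 256.0])]
block_small_center [(0.58, [368.0, 242.0]), (0.4, [237.0, 256.0])]
block_medium_center [(0.77, [325.0, 252.0])]
block_large_center [(0.94, [298.0, 222.0])]
tube_small_center [(0.76, [199.0, 253.0]), (0.25, [337.0, 225.0]), (0.19, [479.0, 311.0])]
tube_medium_center []
tube_large_center [(0.88, [162.0, 225.0]), (0.34, [341.0, 223.0])]
club_head [(0.86, [412.0, 329.0])]
brass_weight [(0.81, [479.0, 312.0])]
spare_eraser [(0.63, [238.0, 258.0])]
```

View pics/top0.png

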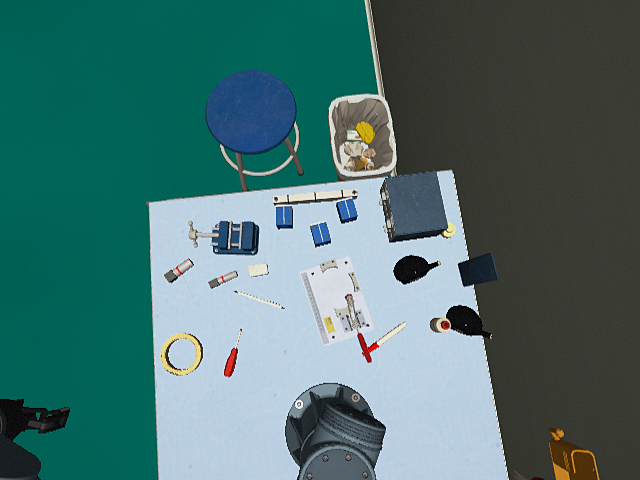

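View pics/scene0.png

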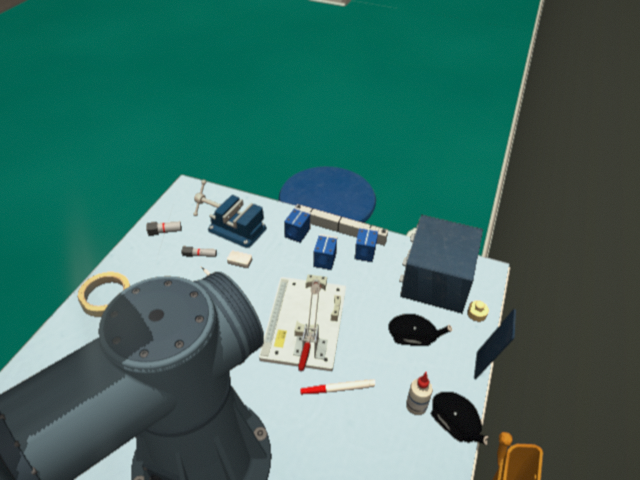

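```bash
cat > h.py <<'E'
from bench import monitor, viewer, workorder, spotter
import cv2,numpy as np
from scipy.spatial.transform import Rotation as R
def pose():
    o=monitor.get_obs();return np.array(o["eef_pos"]),R.from_quat(np.roll(o["eef_rot"],-1)),o
def cal(c):
    k=viewer.calibration(c);return k,240/np.tan(np.radians(k["fovy"])/2),np.array(k["extrinsics"])
def p2w(c,uv,z,C=None):
    k,f,E=C or cal(c)
    uv=np.atleast_2d(uv).astype(float)
    d=np.c_[(uv[:,0]-k["cx"])/f,(uv[:,1]-k["cy"])/f,np.ones(len(uv))]@E[:3,:3].T
    return E[:3,3]+d*((z-E[2,3])/d[:,2])[:,None]
def w2p(c,P,C=None):
    k,f,E=C or cal(c)
    q=(np.atleast_2d(P)-E[:3,3])@E[:3,:3]
    return q[:,:2]/q[:,2:]*f+[k["cx"],k["cy"]]
def down(yaw,pitch=0):
    # yaw: heading of the work x axis in world; tool y along work +y, tool x along work -x, z down; pitch>0 looks forward
    return R.from_euler('z',yaw)*R.from_matrix(np.array([[-1,0,0],[0,1,0],[0,0,-1.]]))*R.from_euler('y',-pitch)
def go(pos,rot):
    p,r,o=pose()
    d=r.inv().apply(np.array(pos)-p)/0.06; w=np.degrees((r.inv()*rot).as_rotvec())/8
    print("shift",np.round(d,3).tolist(),"turn",np.round(w,3).tolist(),"rows>=",int(np.ceil(max(np.linalg.norm(d)*60/62.5,np.linalg.norm(w)*8/10.7))))
E
python3 - <<'E'
from h import *
p,r,o=pose()
k,f,E=cal("wrist");print(viewer.calibration("top").keys(),f,k["cx"],k["cy"]);print("cam in tool",np.round(r.inv().apply(E[:3,3]-p),3),"\n",np.round(r.as_matrix().T@E[:3,:3],3))
for n,uv,z in [("railL",(275,199),.036),("railR",(356,192),.036),("bL",(285,214),.054),("bM",(320,230),.054),("bR",(347,208),.054),("tA",(178,270),.012),("tB",(222,280),.01),("eraser",(259,270),.018),("viseR",(258,235),.05),("boxL",(385,210),.05),("jigtop",(335,260),.03),("club",(413,267),.02)]:
    print(n,np.round(p2w("top",uv,z)[0],3))
go([.47,0,.33],down(0))
E
```

```text
dict_keys(['fovy', 'cx', 'cy', 'extrinsics']) 366.71009811039306 320.0533039346377 240.41460276117786
cam in tool [ 0.07   0.    -0.157] 
 [[-0.    -0.962 -0.274]
 [ 1.    -0.    -0.   ]
 [ 0.    -0.274  0.962]]
railL [0.59  0.079 0.036]
railR [ 0.586 -0.136  0.036]
bL [0.542 0.056 0.054]
bM [ 0.49  -0.03   0.054]
bR [ 0.54  -0.105  0.054]
tA [0.434 0.349 0.012]
tB [0.395 0.238 0.01 ]
eraser [0.41  0.139 0.018]
viseR [0.496 0.13  0.05 ]
boxL [ 0.525 -0.203  0.05 ]
jigtop [ 0.412 -0.06   0.03 ]
club [ 0.373 -0.26   0.02 ]
shift [-7.54, -7.458, -1.879] turn [-0.0, -0.0, -1.968] rows>= 11
```

```bash
python3 -c "
from h import *
go([.44,-.03,.23],down(0))"
```

```text
shift [-7.194, -8.075, -0.212] turn [-0.0, -0.0, -1.968] rows>= 11
```

move_arm --motion '[[[-1, -1, -1], [0, 0, -0.4], 60], [[-7.4, -7.44, -1], [0, 0, -1.968], 60], [[-7.4, -7.44, -1], [0, 0, -1.968], 60], [[-7.4, -7.44, -1], [0, 0, -1.968], 60], [[-7.4, -7.44, -1], [0, 0, -1.968], 60], [[-7.4, -7.44, -1], [0, 0, -1.968], 60], [[-7.4, -7.44, -1], [0, 0, -1.968], 60], [[-7.4, -7.44, -1], [0, 0, -1.968], 60], [[-7.4, -7.44, -0.2], [0, 0, -1.968], 60], [[-7.4, -7.44, -0.2], [0, 0, -1.968], 60]]'

```text
time_s: 2.65
eef_pos: [0.4506, 0.0241, 0.237]
eef_rot: [0.001, 0.0, 1.0, -0.0]
wrist_force: [0.7, 0.1, 0.5]
opening: 0.603
```

```bash
python3 - <<'E'
from h import *
go([.44,-.03,.23],down(0))
im=viewer.camera("wrist");cv2.imwrite("pics/w1.png",im)
for n in ["rail","mark_left","mark_mid","mark_right","block_small_center","block_medium_center","block_large_center","block_small_mouth","block_medium_mouth","block_large_mouth"]:
    print(n,[(round(d["score"],2),np.round(np.array(d["centre"])*[640,480]).tolist()) for d in spotter.search_frame("wrist",n)[:4]])
E
```

```text
shift [0.176, -0.901, 0.117] turn [-0.001, 0.015, -0.004] rows>= 1
rail [(0.72, [354.0, 289.0]), (0.7, [302.0, 328.0])]
mark_left [(0.98, [298.0, 330.0]), (0.44, [198.0, 285.0])]
mark_mid [(0.74, [301.0, 330.0]), (0.22, [44.0, 124.0])]
mark_right [(0.82, [302.0, 326.0])]
block_small_center [(0.94, [197.0, 286.0])]
block_medium_center [(0.95, [264.0, 238.0])]
block_large_center [(0.94, [356.0, 290.0])]
block_small_mouth [(0.72, [198.0, 286.0])]
block_medium_mouth [(0.59, [268.0, 240.0])]
block_large_mouth [(0.9, [358.0, 288.0])]
```

View pics/w1.png

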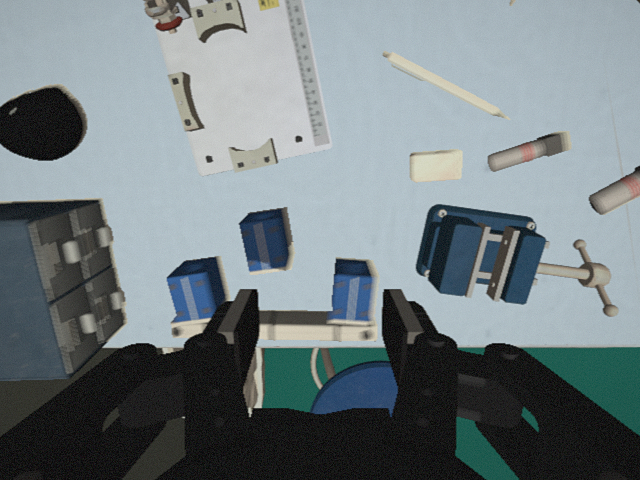

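```bash
python3 -c "
from h import *
go([.43,-.03,.19],down(0,np.radians(25)))"
```

```text
shift [0.327, -0.952, 0.787] turn [0.002, -3.118, 0.014] rows>= 3
```

move_arm --motion '[[[0.34, -0.9, 0.78], [0, -3.12, 0], 60], [[0.34, -0.9, 0.78], [0, -3.12, 0], 60], [[0.34, -0.9, 0.78], [0, -3.12, 0], 60], [[0.34, -0.9, 0.78], [0, -3.12, 0], 60], [[0.34, -0.9, 0.78], [0, -3.12, 0], 60]]'

```text
time_s: 3.82
eef_pos: [0.4299, -0.028, 0.1912]
eef_rot: [0.216, -0.0, 0.976, -0.0]
wrist_force: [0.4, -0.5, 0.3]
opening: 0.605
```

```bash
cat > look.py <<'E'
from h import *
import sys
name=sys.argv[1]
p,r,o=pose();C=cal("wrist");print(round(o["time_s"],2),p.round(4))
np.savez(f"pics/{name}.npz",E=C[2])
im=viewer.camera("wrist");cv2.imwrite(f"pics/{name}.png",im)
for n in sys.argv[2:]:
    for d in spotter.search_frame("wrist",n)[:3]:
        uv=np.array(d["centre"])*[640,480]; print(n,round(d["score"],2),uv.round())
E
python3 look.py w2 rail block_small_center block_medium_center block_large_center block_small_mouth block_medium_mouth block_large_mouth
python3 -c "
import cv2;im=cv2.imread('pics/w2.png');cv2.imwrite('pics/w2c.png',cv2.resize(im[120:345,170:470],None,fx=2.6,fy=2.6,interpolation=cv2.INTER_CUBIC))"
```

```text
3.83 [ 0.4299 -0.028   0.1912]
rail 0.86 [327. 270.]
block_small_center 0.79 [242. 237.]
block_medium_center 0.82 [315. 193.]
block_large_center 0.88 [411. 241.]
block_small_mouth 0.78 [243. 237.]
block_medium_mouth 0.96 [318. 195.]
block_large_mouth 0.86 [412. 240.]
```

View pics/w2c.png

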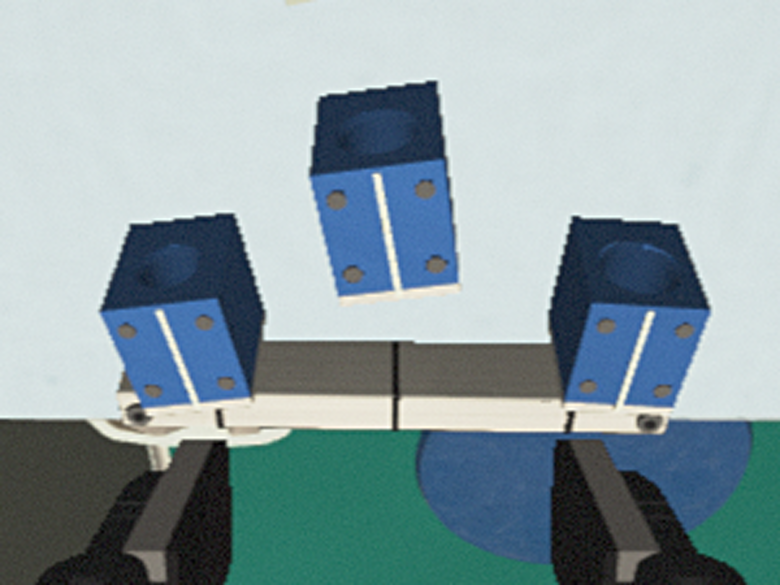

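```bash
cat > m.py <<'E'
from h import *
C=cal("wrist")
W=lambda l,z:p2w("wrist",np.array(l)/2.6+[170-.3,120-.3],z,C)[:,:2]
for n,l in dict(S=[(102,312),(215,298),(257,398),(140,405)],M=[(311,177),(443,160),(462,287),(340,303)],L=[(590,303),(709,309),(676,408),(562,405)]).items():
    w=W(l,.054);c=w.mean(0);d=w[2:].mean(0)-w[:2].mean(0);e=w[[1,2]].mean(0)-w[[0,3]].mean(0)
    print(n,c.round(4),"yaw from x, y",np.round([np.arctan2(d[1],d[0]),np.arctan2(-e[0],e[1])],3),"len",np.round([np.linalg.norm(d),np.linalg.norm(e)],4))
print("rail top front edge",W([(262,396),(560,402),(396,398)],.036).round(4).tolist())
print("rail back edge",W([(221,428),(396,430),(570,432)],.036).round(4).tolist())
print("lines mid",W([(221,416),(396,414),(570,420)],.036).round(4).tolist())
print("rail foot",W([(396,342),(270,342),(548,344)],0).round(4).tolist())
E
python3 m.py
python3 - <<'E'
import cv2
im=cv2.imread('pics/w2.png')
cv2.imwrite('pics/w2d.png',cv2.resize(im[245:292,205:435],None,fx=3.45,fy=6,interpolation=cv2.INTER_CUBIC))
E
```

```text
S [ 0.5352 -0.1032] yaw from x, y [0.157 0.119] len [0.0481 0.0424]
M [ 0.4818 -0.0277] yaw from x, y [0.152 0.16 ] len [0.0508 0.0414]
L [0.5367 0.0604] yaw from x, y [-0.054 -0.051] len [0.0499 0.0424]
rail top front edge [[0.5745, -0.0787], [0.5779, 0.041], [0.5756, -0.0251]]
rail back edge [[0.5934, -0.0974], [0.5946, -0.025], [0.5958, 0.0473]]
lines mid [[0.5861, -0.0965], [0.5849, -0.025], [0.5885, 0.0464]]
rail foot [[0.5781, -0.0249], [0.5782, -0.0793], [0.5793, 0.0408]]
```

View pics/w2d.png

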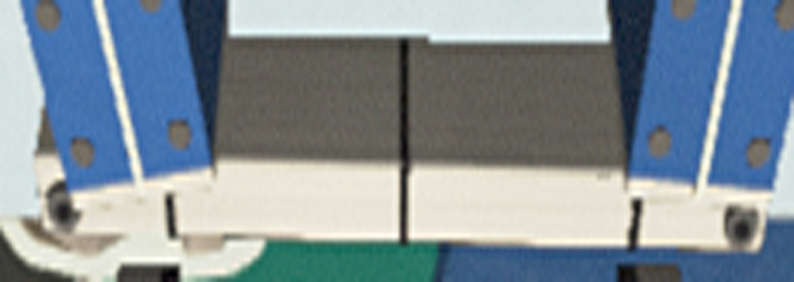

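```bash
python3 - <<'E'
from h import *
C=cal("wrist");g=cv2.GaussianBlur(cv2.cvtColor(cv2.imread("pics/w2.png"),6),(3,3),0).astype(float)
def edge(c0,c1,r0,r1,s,z):
    P=[]
    for c in range(c0,c1):
        if abs(c-322)<4: continue
        d=s*np.diff(g[r0:r1,c]);i=int(d.argmax());w=np.clip(d[max(0,i-2):i+3],0,None)
        P.append((c,r0+.5+(np.arange(max(0,i-2),max(0,i-2)+len(w))*w).sum()/w.sum()))
    P=np.array(P);W=p2w("wrist",P,z,C)[:,:2]
    for _ in range(3):
        a=np.polyfit(W[:,1],W[:,0],1);e=W[:,0]-np.polyval(a,W[:,1]);W=W[abs(e)<max(2*e.std(),4e-4)]
    print("x at y=-.025:",round(np.polyval(a,-.025),4),"yaw",round(-np.arctan(a[0]),4),len(W),e.std().round(5))
edge(274,380,264,282,1,.036); edge(274,380,245,258,-1,0.); edge(274,385,278,292,-1,.036)
# mid line columns
for r0,r1,z,lab in((254,268,None,"face"),(274,282,.036,"top")):
    s=255-g[r0:r1,314:331].mean(0); s-=s.min();s=np.where(s>s.max()*.4,s,0);c=(s*np.arange(314,331)).sum()/s.sum()
    print(lab,c,p2w("wrist",[(c,(r0+r1-1)/2)],z or .018,C).round(4))
E
```

```text
x at y=-.025: 0.5744 yaw -0.0234 99 7e-05
x at y=-.025: 0.5778 yaw -0.0186 95 0.00031
x at y=-.025: 0.5941 yaw -0.0224 95 0.00027
face 321.5873083475298 [[ 0.5752 -0.0254  0.018 ]]
top 321.5534629404617 [[ 0.5827 -0.0255  0.036 ]]
```

```bash
cat > g.py <<'E'
from h import *
import sys,ast
for a in sys.argv[1:]:
    v=ast.literal_eval(a); go(v[:3],down(v[3],v[4] if len(v)>4 else 0))
E
python3 g.py .534,-.103,.13,.14 .534,-.103,.03,.14
```

```text
shift [-1.162, -1.256, 1.641] turn [-0.216, 3.111, -0.984] rows>= 3
shift [-0.46, -1.256, 3.152] turn [-0.216, 3.111, -0.984] rows>= 4
```

move_arm --motion '[[[-1.16, -1.26, 1.64], [-0.22, 3.11, -0.98], 75], [[-1.16, -1.26, 1.64], [-0.22, 3.11, -0.98], 75], [[-1.16, -1.26, 1.64], [-0.22, 3.11, -0.98], 75], [[-1.16, -1.26, 1.64], [-0.22, 3.11, -0.98], 75], [[-0.81, -1.26, 2.4], [-0.22, 3.11, -0.98], 75], [[-0.46, -1.26, 3.15], [-0.22, 3.11, -0.98], 75], [[-0.46, -1.26, 3.15], [-0.22, 3.11, -0.98], 75], [[-0.46, -1.26, 3.15], [-0.22, 3.11, -0.98], 0], [[-0.46, -1.26, 3.15], [-0.22, 3.11, -0.98], 0], [[-0.46, -1.26, 3.15], [-0.22, 3.11, -0.98], 0]]'

```text
time_s: 5.48
eef_pos: [0.5359, -0.1045, 0.0329]
eef_rot: [0.003, -0.07, 0.998, -0.001]
wrist_force: [-0.1, -1.0, 6.9]
opening: 0.462
```

```bash
python3 g.py .540,-.0969,.03,-.022 .5445,-.0969,.03,-.022 .5465,-.0969,.03,-.022
```

```text
shift [-0.084, 0.115, 0.049] turn [-0.015, 0.037, 1.154] rows>= 1
shift [-0.159, 0.105, 0.049] turn [-0.015, 0.037, 1.154] rows>= 1
shift [-0.192, 0.1, 0.049] turn [-0.015, 0.037, 1.154] rows>= 1
```

move_arm --motion '[[[0, 0, 0], [0, 0, 0], 0], [[0, 0, 0], [0, 0, 0], 0], [[0, 0, 0], [0, 0, 0], 0]]'

```text
time_s: 5.85
eef_pos: [0.536, -0.1045, 0.0329]
eef_rot: [0.003, -0.069, 0.998, -0.001]
wrist_force: [-0.2, -1.4, 8.7]
opening: 0.465
```

move_arm --motion '[[[-0.11, 0.087, -0.033], [0, 0, 1.16], 0], [[-0.11, 0.087, -0.033], [0, 0, 1.16], 0], [[-0.16, 0.08, -0.033], [0, 0, 1.16], 0], [[-0.2, 0.075, -0.033], [0, 0, 1.16], 0], [[-0.22, 0.072, -0.033], [0, 0, 1.16], 0], [[-0.22, 0.072, -0.033], [0, 0, 1.16], 0]]'

```text
time_s: 6.6
eef_pos: [0.5448, -0.0975, 0.033]
eef_rot: [-0.001, 0.009, 1.0, 0.0]
wrist_force: [-7.8, 0.7, 10.4]
opening: 0.466
```

move_arm --motion '[[[-0.03, 0, 0], [0, 0, 0], 0], [[-0.06, 0, 0], [0, 0, 0], 0], [[-0.08, 0, 0], [0, 0, 0], 0], [[-0.08, 0, 0], [0, 0, 0], 0]]'

```text
time_s: 7.1
eef_pos: [0.5449, -0.0974, 0.0329]
eef_rot: [-0.007, 0.009, 1.0, 0.001]
wrist_force: [-27.8, -1.1, 27.4]
opening: 0.466
```

```bash
python3 look.py w3; python3 -c "
import cv2;im=cv2.imread('pics/w3.png');cv2.imwrite('pics/w3c.png',im[120:480,60:600])"
```

```text
7.1 [ 0.5449 -0.0974  0.0329]
```

View pics/w3c.png

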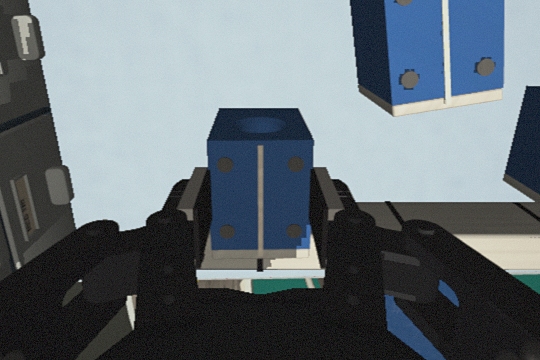

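move_arm --motion '[[[0.08, 0, -0.01], [0, 0, 0], 0], [[0.08, 0, -0.02], [0, 0, 0], 0], [[0.08, 0, -0.02], [0, 0, 0], 60], [[0.08, 0, -0.02], [0, 0, 0], 60], [[0.08, 0, -0.02], [0, 0, 0], 60], [[0.08, 0, -1], [0, 0, 0], 60], [[0.08, 0, -1.8], [0, 0, 0], 60], [[0.08, 0, -1.8], [0, 0, 0], 60]]'

```text
time_s: 8.15
eef_pos: [0.5499, -0.0986, 0.1453]
eef_rot: [0.005, 0.011, 1.0, -0.002]
wrist_force: [0.6, 0.5, -0.5]
opening: 0.604
```

```bash
python3 look.py w4; python3 -c "
import cv2;im=cv2.imread('pics/w4.png');cv2.imwrite('pics/w4c.png',cv2.resize(im[130:400,150:550],None,fx=2,fy=2))"
```

```text
8.15 [ 0.5499 -0.0986  0.1453]
```

View pics/w4c.png

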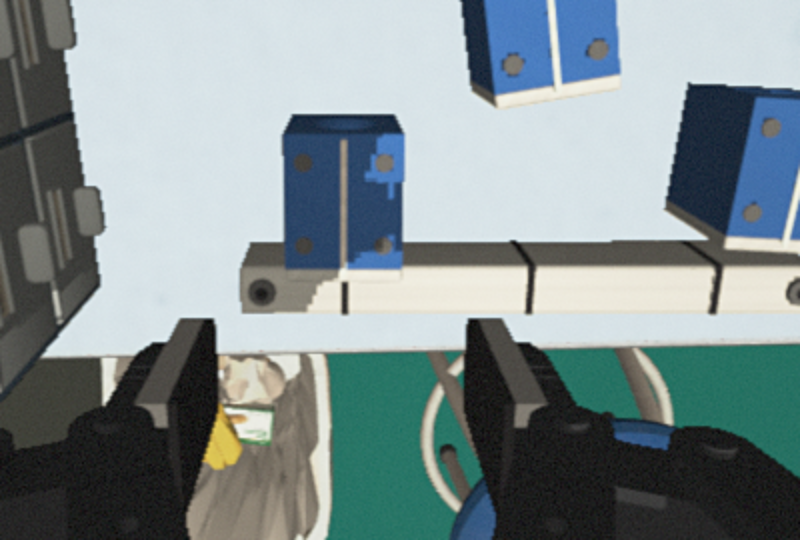

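```bash
python3 g.py .482,-.0277,.12,.155 .482,-.0277,.031,.155
```

```text
shift [1.13, 1.147, 0.369] turn [-0.013, 0.039, -1.271] rows>= 2
shift [1.139, 1.149, 1.853] turn [-0.013, 0.039, -1.271] rows>= 3
```

move_arm --motion '[[[0.6, 0.6, 0.1], [0, 0, -0.6], 75], [[1.13, 1.15, 0.3], [0, 0.04, -1.27], 75], [[1.13, 1.15, 0.3], [0, 0.04, -1.27], 75], [[1.14, 1.15, 1.1], [0, 0.04, -1.27], 75], [[1.14, 1.15, 1.84], [0, 0.04, -1.27], 75], [[1.14, 1.15, 1.84], [0, 0.04, -1.27], 75], [[1.14, 1.15, 1.84], [0, 0.04, -1.27], 0], [[1.14, 1.15, 1.84], [0, 0.04, -1.27], 0], [[1.14, 1.15, 1.84], [0, 0.04, -1.27], 0], [[1.14, 1.15, 1.84], [0, 0.04, -1.27], 0]]'

```text
time_s: 9.45
eef_pos: [0.4814, -0.0277, 0.0318]
eef_rot: [-0.001, -0.077, 0.997, -0.001]
wrist_force: [-0.7, -3.2, 7.2]
opening: 0.469
```

```bash
python3 g.py .49,-.0252,.034,-.021 .54,-.0252,.034,-.021 .552,-.0254,.034,-.021
```

```text
shift [-0.147, 0.019, -0.038] turn [-0.011, -0.008, 1.257] rows>= 1
shift [-0.971, -0.11, -0.039] turn [-0.011, -0.008, 1.257] rows>= 1
shift [-1.168, -0.144, -0.039] turn [-0.011, -0.008, 1.257] rows>= 2
```

move_arm --motion '[[[-0.147, 0.019, -0.04], [0, 0, 0.8], 0], [[-0.147, 0.019, -0.04], [0, 0, 1.25], 0], [[-0.45, -0.028, -0.04], [0, 0, 1.25], 0], [[-0.75, -0.075, -0.04], [0, 0, 1.25], 0], [[-0.97, -0.11, -0.04], [0, 0, 1.25], 0], [[-1.04, -0.122, -0.04], [0, 0, 1.25], 0], [[-1.1, -0.132, -0.04], [0, 0, 1.25], 0], [[-1.14, -0.139, -0.04], [0, 0, 1.25], 0], [[-1.14, -0.139, -0.04], [0, 0, 1.25], 0]]'

```text
time_s: 10.58
eef_pos: [0.5472, -0.0244, 0.0319]
eef_rot: [-0.004, 0.01, 1.0, 0.0]
wrist_force: [-5.6, -0.1, 2.2]
opening: 0.469
```

move_arm --motion '[[[-0.03, -0.01, 0], [0, 0, 0], 0], [[-0.06, -0.01, 0], [0, 0, 0], 0], [[-0.06, -0.01, 0], [0, 0, 0], 0]]'

```text
time_s: 10.95
eef_pos: [0.5472, -0.0245, 0.0317]
eef_rot: [-0.008, 0.009, 1.0, 0.001]
wrist_force: [-19.7, 0.1, 16.0]
opening: 0.465
```

Contact confirmed. Relax, release, lift; then L block.

move_arm --motion '[[[0.04, -0.01, -0.01], [0, 0, 0], 0], [[0.05, -0.01, -0.02], [0, 0, 0], 0], [[0.05, -0.01, -0.02], [0, 0, 0], 60], [[0.05, -0.01, -0.02], [0, 0, 0], 60], [[0.05, -0.01, -0.02], [0, 0, 0], 60], [[0.05, -0.01, -0.9], [0, 0, 0], 60], [[0.05, -0.01, -1.6], [0, 0, 0], 60], [[0.05, -0.01, -1.6], [0, 0, 0], 60]]'

```text
time_s: 11.95
eef_pos: [0.553, -0.0266, 0.1324]
eef_rot: [0.002, 0.01, 1.0, -0.001]
wrist_force: [0.2, -0.7, -0.0]
opening: 0.599
```

```bash
python3 look.py w5; python3 g.py .537,.0604,.12,-.053 .537,.0604,.031,-.053
```

```text
11.95 [ 0.553  -0.0266  0.1324]
shift [0.267, 1.439, 0.166] turn [-0.009, -0.001, 0.236] rows>= 2
shift [0.266, 1.441, 1.649] turn [-0.009, -0.001, 0.236] rows>= 3
```

move_arm --motion '[[[0.2, 0.8, 0.1], [0, 0, 0.2], 75], [[0.27, 1.44, 0.16], [0, 0, 0.24], 75], [[0.27, 1.44, 0.16], [0, 0, 0.24], 75], [[0.27, 1.44, 0.9], [0, 0, 0.24], 75], [[0.27, 1.44, 1.63], [0, 0, 0.24], 75], [[0.27, 1.44, 1.63], [0, 0, 0.24], 75], [[0.27, 1.44, 1.63], [0, 0, 0.24], 0], [[0.27, 1.44, 1.63], [0, 0, 0.24], 0], [[0.27, 1.44, 1.63], [0, 0, 0.24], 0], [[0.27, 1.44, 1.63], [0, 0, 0.24], 0]]'

```text
time_s: 13.25
eef_pos: [0.5362, 0.0605, 0.0321]
eef_rot: [-0.001, 0.027, 1.0, -0.0]
wrist_force: [-0.3, -2.8, 6.5]
opening: 0.466
```

```bash
python3 g.py .54,.0468,.034,-.021 .545,.0468,.034,-.021 .555,.0466,.034,-.021; python3 -c "
import cv2;im=cv2.imread('pics/w5.png');cv2.imwrite('pics/w5c.png',cv2.resize(im[130:330,150:550],None,fx=2,fy=2))"
```

```text
shift [-0.075, -0.225, -0.032] turn [-0.006, -0.01, -0.232] rows>= 1
shift [-0.159, -0.22, -0.032] turn [-0.006, -0.01, -0.232] rows>= 1
shift [-0.325, -0.215, -0.032] turn [-0.006, -0.01, -0.232] rows>= 1
```

View pics/w5c.png

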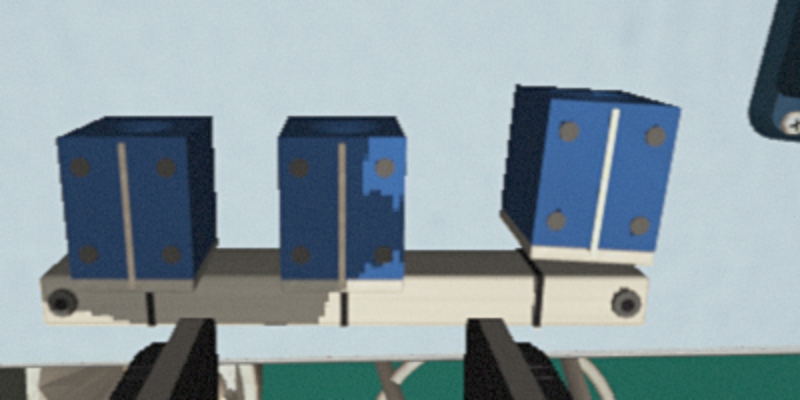

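move_arm --motion '[[[-0.04, -0.21, -0.04], [0, 0, -0.23], 0], [[-0.075, -0.215, -0.04], [0, 0, -0.23], 0], [[-0.16, -0.213, -0.04], [0, 0, -0.23], 0], [[-0.22, -0.212, -0.04], [0, 0, -0.23], 0], [[-0.27, -0.211, -0.04], [0, 0, -0.23], 0], [[-0.31, -0.21, -0.04], [0, 0, -0.23], 0], [[-0.31, -0.21, -0.04], [0, 0, -0.23], 0]]'

```text
time_s: 14.12
eef_pos: [0.5472, 0.0479, 0.0322]
eef_rot: [-0.009, 0.01, 1.0, -0.0]
wrist_force: [-20.6, -2.4, 17.3]
opening: 0.466
```

move_arm --motion '[[[0.04, -0.007, -0.01], [0, 0, 0], 0], [[0.05, -0.007, -0.02], [0, 0, 0], 0], [[0.05, -0.007, -0.02], [0, 0, 0], 60], [[0.05, -0.007, -0.02], [0, 0, 0], 60], [[0.05, -0.007, -0.02], [0, 0, 0], 60], [[0.05, -0.007, -0.9], [0, 0, 0], 60], [[0.05, -0.007, -1.8], [0, 0, 0], 60], [[0.6, -0.5, -2.5], [0, 0, 0], 60], [[0.6, -0.5, -2.5], [0, 0, 0], 60]]'

```text
time_s: 15.25
eef_pos: [0.5183, 0.0166, 0.1872]
eef_rot: [0.002, 0.011, 1.0, -0.001]
wrist_force: [-0.1, 0.3, 0.0]
opening: 0.599
```

```bash
python3 look.py w6; python3 - <<'E'
from h import *
# tubes again from top
viewer.camera("top")
for n in ["tube_small_center","tube_medium_center","tube_large_center"]:
    for d in spotter.search_frame("top",n)[:2]:
        uv=np.array(d["centre"])*[640,480];print(n,round(d["score"],2),uv.round(),p2w("top",uv,.012)[0].round(3))
go([.37,.30,.2],down(-1.1))
im=cv2.imread('pics/w6.png');cv2.imwrite('pics/w6c.png',cv2.resize(im[160:340,120:540],None,fx=1.9,fy=1.9,interpolation=cv2.INTER_CUBIC))
E
```

```text
15.25 [0.5183 0.0166 0.1872]
tube_small_center 0.43 [214. 282.] [0.391 0.257 0.012]
tube_medium_center 0.7 [215. 281.] [0.394 0.256 0.012]
tube_large_center 0.64 [179. 272.] [0.429 0.348 0.012]
shift [2.535, 4.637, -0.293] turn [-0.025, -0.05, 7.726] rows>= 6
```

View pics/w6c.png

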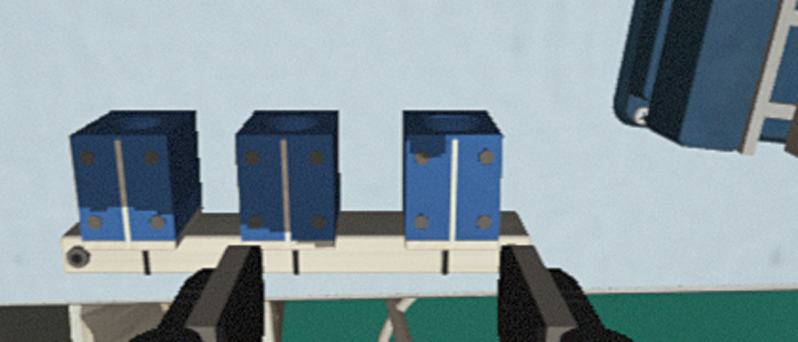

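```bash
python3 - <<'E'
from h import *
C=cal("wrist");g=cv2.cvtColor(cv2.imread("pics/w6.png"),6).astype(float)
def cen(row,c,s,h=6):
    c=int(round(c));v=s*g[row,c-h:c+h+1];v=v-np.median(v);v=np.clip(v-v.max()*.3,0,None);return (v*np.arange(c-h,c+h+1)).sum()/v.sum()
for n,a,b,m in [("R",(117,140),(127,235),147),("M",(284,140),(287,235),296),("L",(456,140),(453,235),444)]:
    rows=np.arange(237,281);P=[]
    for r in rows:
        yc=(r-160)*1.9;c=(a[0]+(b[0]-a[0])*(yc-a[1])/(b[1]-a[1]))/1.9+120;P.append((cen(r,c,1,4),r))
    w=p2w("wrist",P,.054,C);f=np.polyfit(w[:,0],w[:,1],1)
    q=p2w("wrist",[(cen(r,m/1.9+120,-1),r) for r in range(295,301)],.036,C)
    face=.575
    print(n,"yaw",f[0].round(3),"line y at face",np.polyval(f,face).round(4),"station y",np.median(q[:,1]).round(4),"x",q[:,0].mean().round(4))
E
```

```text
R yaw -0.019 line y at face -0.0932 station y -0.0928 x 0.582
M yaw -0.015 line y at face -0.023 station y -0.0225 x 0.5835
L yaw -0.02 line y at face 0.0493 station y 0.048 x 0.585
```

```bash
python3 g.py .546,.0475,.12,-.02 .546,.0475,.032,-.02
```

```text
shift [-0.497, 0.491, 1.015] turn [0.004, -0.054, -0.008] rows>= 2
shift [-0.508, 0.49, 2.482] turn [0.004, -0.054, -0.008] rows>= 3
```

move_arm --motion '[[[-0.5, 0.49, 1], [0, 0, 0], 66], [[-0.5, 0.49, 1], [0, 0, 0], 66], [[-0.5, 0.49, 1.8], [0, 0, 0], 66], [[-0.5, 0.49, 2.46], [0, 0, 0], 66], [[-0.5, 0.49, 2.46], [0, 0, 0], 66], [[-0.5, 0.49, 2.46], [0, 0, 0], 0], [[-0.5, 0.49, 2.46], [0, 0, 0], 0], [[-0.5, 0.49, 2.46], [0, 0, 0], 0], [[-0.5, 0.467, 2.44], [0, 0, 0], 0], [[-0.5, 0.467, 2.44], [0, 0, 0], 0]]'

```text
time_s: 16.75
eef_pos: [0.5466, 0.0453, 0.0366]
eef_rot: [-0.002, 0.011, 1.0, -0.0]
wrist_force: [-1.5, -0.7, 1.4]
opening: 0.451
```

move_arm --motion '[[[-0.03, 0.012, 0], [0, 0, 0], 0], [[-0.06, 0.012, 0], [0, 0, 0], 0], [[-0.09, 0.012, 0], [0, 0, 0], 0], [[-0.09, 0.012, 0], [0, 0, 0], 0], [[-0.03, 0.012, -0.01], [0, 0, 0], 0], [[-0.03, 0.012, -0.01], [0, 0, 0], 60], [[-0.03, 0.012, -0.01], [0, 0, 0], 60], [[-0.03, 0.012, -0.01], [0, 0, 0], 60], [[-0.03, 0.012, -0.9], [0, 0, 0], 60]]'

```text
time_s: 17.88
eef_pos: [0.5449, 0.0467, 0.0864]
eef_rot: [-0.007, 0.011, 1.0, 0.001]
wrist_force: [0.5, -0.3, -0.1]
opening: 0.601
```

move_arm --motion '[[[0.55, -0.45, -1.55], [0, 0, 0], 60], [[0.55, -0.45, -1.55], [0, 0, 0], 60], [[0.55, -0.45, -1.55], [0, 0, 0], 60]]'

```text
time_s: 18.25
eef_pos: [0.5175, 0.019, 0.1871]
eef_rot: [0.001, 0.011, 1.0, -0.001]
wrist_force: [-0.5, -0.5, -0.8]
opening: 0.6
```

```bash
python3 look.py w7;  cat > al.py <<'E'
from h import *
import sys
# white-line / station-line check: find by projecting expected points
C=cal("wrist");g=cv2.cvtColor(cv2.imread(sys.argv[1]),6).astype(float)
def cen(row,c,s,h):
    c=int(round(c));v=s*g[row,c-h:c+h+1];v=v-np.median(v);v=np.clip(v-v.max()*.3,0,None);return (v*np.arange(c-h,c+h+1)).sum()/v.sum()
for n,y0 in [("R",-.093),("M",-.0225),("L",.0485)]:
    P=[];rs=w2p("wrist",[(.53,y0+.001,.054),(.562,y0,.054)],C)
    for r in range(int(rs[0,1]),int(rs[1,1])):
        c=np.interp(r,rs[:,1],rs[:,0]);P.append((cen(r,c,1,5),r))
    w=p2w("wrist",P,.054,C);f=np.polyfit(w[:,0],w[:,1],1)
    ss=w2p("wrist",[(.579,y0,.036),(.588,y0,.036)],C)
    q=p2w("wrist",[(cen(r,np.interp(r,ss[:,1],ss[:,0]),-1,6),r) for r in range(int(ss[0,1])+1,int(ss[1,1]))],.036,C)
    print(n,"yaw",f[0].round(3),"line y",np.polyval(f,.575).round(4),"station y",np.median(q[:,1]).round(4))
E
python3 al.py pics/w7.png
```

```text
18.25 [0.5175 0.019  0.1871]
R yaw -0.027 line y -0.0969 station y -0.0964
M yaw -0.019 line y -0.0255 station y -0.025
L yaw -0.018 line y 0.0471 station y 0.0466
```

```bash
python3 g.py .39,.30,.2,0
```

```text
shift [2.21, 4.626, -0.252] turn [-0.004, -0.008, -0.158] rows>= 5
```

move_arm --motion '[[[0.5, 1, -0.5], [0, 0, 0], 60], [[2.1, 4.7, -0.2], [0, 0, 0], 60], [[2.1, 4.7, -0.2], [0, 0, 0], 60], [[2.1, 4.7, -0.2], [0, 0, 0], 60], [[2.1, 4.7, -0.2], [0, 0, 0], 60], [[2.1, 4.7, -0.2], [0, 0, 0], 60], [[2.1, 4.7, -0.2], [0, 0, 0], 60]]'

```text
time_s: 19.18
eef_pos: [0.3949, 0.3046, 0.1945]
eef_rot: [-0.003, 0.01, 1.0, -0.001]
wrist_force: [-0.1, -0.8, -0.1]
opening: 0.601
```

```bash
python3 look.py w8 tube_small_center tube_medium_center tube_large_center; python3 -c "
import cv2;im=cv2.imread('pics/w8.png');cv2.imwrite('pics/w8c.png',cv2.resize(im[100:340,150:550],None,fx=2,fy=2,interpolation=cv2.INTER_CUBIC))"
```

```text
19.18 [0.3949 0.3046 0.1945]
tube_small_center 0.87 [251. 217.]
tube_large_center 0.77 [369. 252.]
```

View pics/w8c.png

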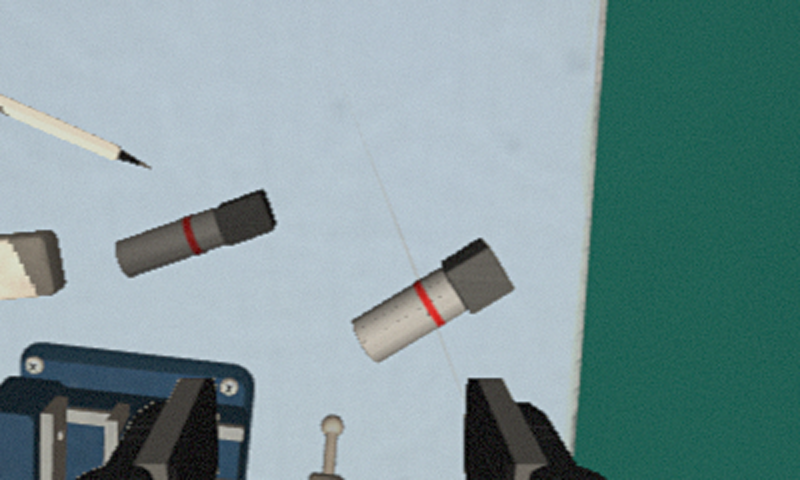

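```bash
python3 - <<'E'
from h import *
C=cal("wrist")
W=lambda l,z:p2w("wrist",np.array(l)/2.+[150-.25,100-.25],z,C)[:,:2]
for n,z,l,wd in [("S",.0095,[(123,259),(192,235),(232,222),(269,209)],[(116,242),(130,276),(219,206),(232,243)]),("L",.0125,[(365,341),(430,303),(465,283),(499,264)],[(352,320),(378,362),(443,265),(470,312)])]:
    w=W(l,z);d=w[0]-w[3];u=W(wd,z)
    print(n,w.round(4).tolist(),"yaw",round(np.arctan2(d[1],d[0]),3),"len",np.linalg.norm(d).round(4),"dia tip,grip",np.linalg.norm(u[1]-u[0]).round(4),np.linalg.norm(u[3]-u[2]).round(4))
E
python3 g.py .39,.30,.2,0
```

```text
S [[0.4096, 0.1984], [0.3986, 0.2326], [0.3927, 0.2522], [0.3869, 0.2701]] yaw -1.264 len 0.0752 dia tip,grip 0.0177 0.0187
L [[0.4533, 0.3145], [0.4344, 0.3464], [0.4247, 0.3632], [0.4156, 0.3793]] yaw -1.044 len 0.075 dia tip,grip 0.0256 0.0275
shift [0.104, -0.059, -0.073] turn [-0.003, -0.038, -0.17] rows>= 1
```

```bash
python3 g.py .3905,.2588,.10,-1.264 .3905,.2588,.012,-1.264
```

```text
shift [0.07, -0.744, 1.594] turn [-0.026, -0.031, 8.882] rows>= 7
shift [0.062, -0.744, 3.061] turn [-0.026, -0.031, 8.882] rows>= 7
```

move_arm --motion '[[[0.07, -0.74, 1], [0, 0, 8.88], 45], [[0.07, -0.74, 1.59], [0, 0, 8.88], 45], [[0.07, -0.74, 1.59], [0, 0, 8.88], 45], [[0.07, -0.74, 1.59], [0, 0, 8.88], 45], [[0.07, -0.74, 1.59], [0, 0, 8.88], 45], [[0.07, -0.74, 1.59], [0, 0, 8.88], 45], [[0.07, -0.74, 1.59], [0, 0, 8.88], 45], [[0.07, -0.74, 1.59], [0, 0, 8.88], 45]]'

```text
time_s: 20.38
eef_pos: [0.3906, 0.2594, 0.1007]
eef_rot: [-0.002, 0.59, 0.807, -0.001]
wrist_force: [0.6, 0.0, -0.5]
opening: 0.444
```

```bash
python3 look.py w9 tube_small_center; python3 g.py .3905,.2588,.012,-1.264; python3 -c "
import cv2;im=cv2.imread('pics/w9.png');cv2.imwrite('pics/w9c.png',im[80:440,100:540])"
```

```text
20.38 [0.3906 0.2594 0.1007]
tube_small_center 0.96 [320. 272.]
shift [-0.016, 0.004, 1.477] turn [-0.032, -0.011, 0.026] rows>= 2
```

View pics/w9c.png

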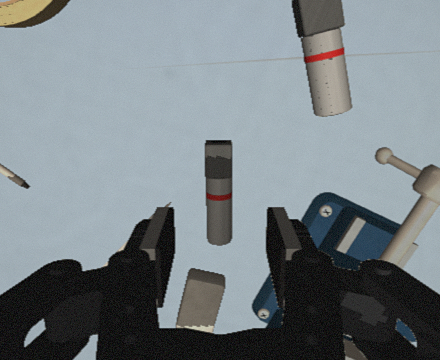

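move_arm --motion '[[[0, 0, 0.7], [0, 0, 0], 45], [[-0.01, 0, 1.3], [0, 0, 0], 45], [[-0.01, 0, 1.46], [0, 0, 0], 45], [[-0.01, 0, 1.46], [0, 0, 0], 45], [[-0.01, 0, 1.46], [0, 0, 0], 0], [[-0.01, 0, 1.46], [0, 0, 0], 0], [[-0.01, 0, 1.46], [0, 0, 0], 0], [[-0.01, 0, 1.46], [0, 0, 0], 0]]'

```text
time_s: 21.48
eef_pos: [0.3899, 0.2598, 0.0133]
eef_rot: [-0.002, 0.59, 0.808, -0.001]
wrist_force: [0.6, 0.4, -0.5]
opening: -0.001
```

```bash
python3 look.py w10 tube_small_center; python3 -c "
import cv2;im=cv2.imread('pics/w10.png');cv2.imwrite('pics/w10c.png',im)"
```

```text
21.48 [0.3899 0.2598 0.0133]
tube_small_center 0.82 [319. 281.]
```

View pics/w10c.png

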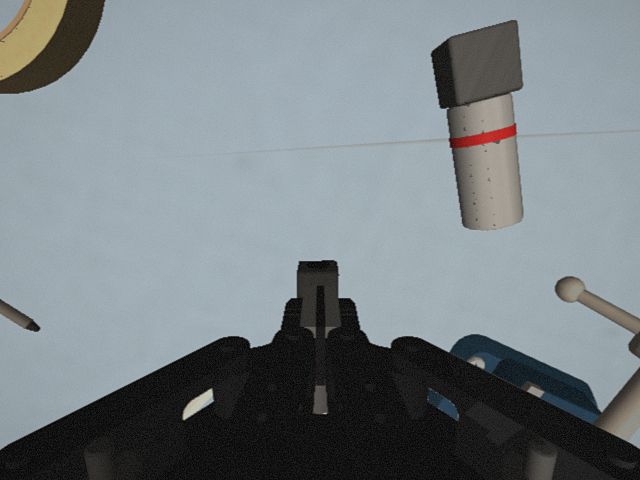

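```bash
python3 - <<'E'
from h import *
k,f,E=cal("wrist");E=np.load("pics/w9.npz")["E"];C=(k,f,E)
w=p2w("wrist",np.array([(219,243),(218,197),(217,142)])+[100,80],.0095,C);print(w.round(4))
p=np.array([.3906,.2594,.1007]);print("cam in tool",down(-1.264).inv().apply(E[:3,3]-p).round(4))
print("in tool",down(-1.264).inv().apply(w-p).round(4))
p,r,o=pose();print(o["opening"],o["wrist_force"],o["joint_efforts"].round(2))
viewer.camera("top");viewer.camera("scene")
for c in("top","scene"):
  for n in ["tube_small_center","tube_large_center"]:
    for d in spotter.search_frame(c,n)[:2]:
        uv=np.array(d["centre"])*[640,480];print(c,n,round(d["score"],2),uv.round(),p2w(c,uv,.012)[0].round(3))
E
```

```text
[[0.409  0.1968 0.0095]
 [0.3971 0.2319 0.0095]
 [0.3841 0.2707 0.0095]]
cam in tool [ 0.0699  0.0003 -0.1574]
in tool [[-0.0652 -0.0013  0.0912]
 [-0.0282 -0.0021  0.0912]
 [ 0.0127 -0.0028  0.0912]]
-0.0009581215393418547 [-0.0990563   0.01677828  0.21602056] [ 0.000e+00 -3.811e+01 -2.506e+01  1.000e-02  2.000e-02 -0.000e+00]
top tube_small_center 0.55 [223. 278.] [0.399 0.235 0.012]
top tube_small_center 0.41 [288. 213.] [0.556 0.05  0.012]
top tube_large_center 0.28 [346. 205.] [ 0.558 -0.108  0.012]
scene tube_small_center 0.86 [198. 254.] [0.39  0.233 0.012]
scene tube_large_center 0.63 [158. 226.] [0.433 0.362 0.012]
scene tube_large_center 0.57 [237. 257.] [0.413 0.15  0.012]
```

move_arm --motion '[[[0, 0, 0], [0, 0, 0], 45], [[0, 0, 0], [0, 0, 0], 45], [[0, 0, -1], [0, 0, 0], 45], [[0, 0, -1.46], [0, 0, 0], 45], [[0, 0, -1.46], [0, 0, 0], 45]]'

```text
time_s: 22.5
eef_pos: [0.3921, 0.2604, 0.1029]
eef_rot: [-0.0, 0.59, 0.808, 0.001]
wrist_force: [-0.5, 0.2, -0.0]
opening: 0.446
```

```bash
python3 look.py w11 tube_small_center; python3 -c "
import cv2;im=cv2.imread('pics/w11.png');cv2.imwrite('pics/w11c.png',im)"
```

```text
22.5 [0.3921 0.2604 0.1029]
tube_small_center 0.6 [316. 270.]
```

View pics/w11c.png

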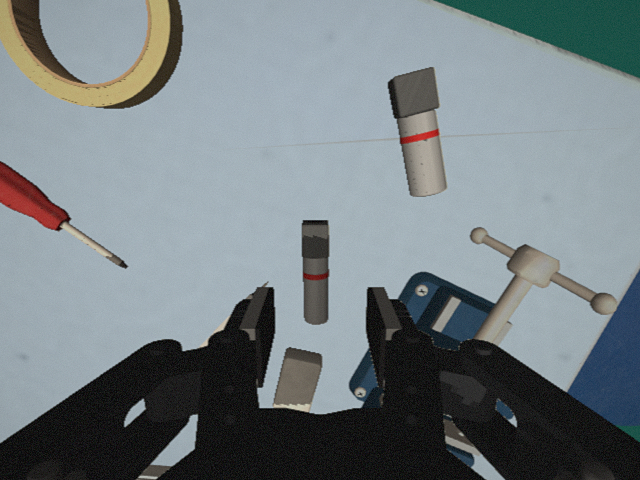

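```bash
python3 -c "
import cv2,numpy as np
a=cv2.imread('pics/w10.png')[240:430,230:410];b=cv2.imread('pics/w11.png')[205:395,230:410]
f=lambda i:cv2.convertScaleAbs(cv2.resize(i,None,fx=2.2,fy=2.2,interpolation=cv2.INTER_CUBIC),alpha=2.2,beta=20)
cv2.imwrite('pics/cmp.png',np.hstack([f(a),f(b)]))"
```

```text
(no output)
```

View pics/cmp.png

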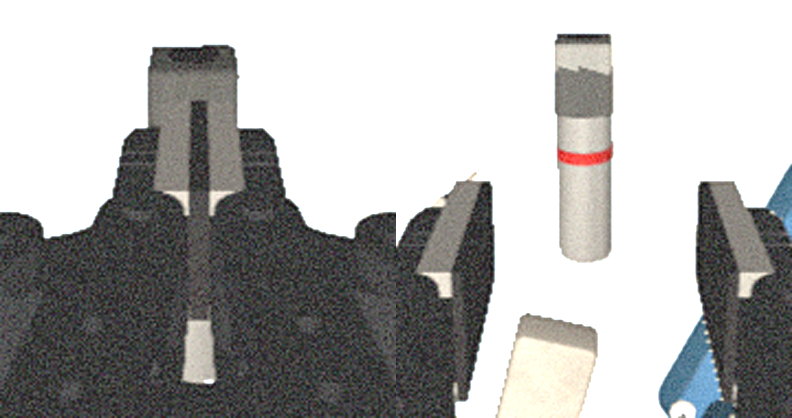

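```bash
python3 g.py .3905,.2588,.02,-1.264 .3905,.2588,.003,-1.264
```

```text
shift [-0.018, 0.014, 1.334] turn [-0.035, -0.011, 0.019] rows>= 2
shift [-0.019, 0.016, 1.618] turn [-0.035, -0.011, 0.019] rows>= 2
```

move_arm --motion '[[[0, -0.04, 0.7], [0, 0, 0], 42], [[0, -0.04, 1.3], [0, 0, 0], 42], [[0, -0.04, 1.5], [0, 0, 0], 42], [[0, -0.04, 1.6], [0, 0, 0], 42], [[0, -0.04, 1.6], [0, 0, 0], 42]]'

```text
time_s: 23.22
eef_pos: [0.3877, 0.2591, 0.0048]
eef_rot: [-0.002, 0.59, 0.808, -0.001]
wrist_force: [-0.5, -0.6, 0.0]
opening: 0.421
```

No contact yet; 8 mm lower, then close.

move_arm --motion '[[[0, 0, 0.06], [0, 0, 0], 42], [[0, 0, 0.1], [0, 0, 0], 42], [[0, 0, 0.13], [0, 0, 0], 42], [[0, 0, 0.13], [0, 0, 0], 42]]'

```text
time_s: 23.72
eef_pos: [0.3873, 0.259, -0.0033]
eef_rot: [-0.002, 0.59, 0.808, -0.001]
wrist_force: [-0.1, 0.2, 0.1]
opening: 0.417
```

move_arm --motion '[[[0, 0, 0], [0, 0, 0], 0], [[0, 0, 0], [0, 0, 0], 0], [[0, 0, 0], [0, 0, 0], 0], [[0, 0, 0], [0, 0, 0], 0]]'

```text
time_s: 24.22
eef_pos: [0.3876, 0.2591, -0.0029]
eef_rot: [-0.002, 0.59, 0.808, -0.001]
wrist_force: [-1.6, 0.6, 5.7]
opening: 0.198
```

move_arm --motion '[[[0, 0, -0.5], [0, 0, 0], 0], [[0, 0, -1.2], [0, 0, 0], 0], [[0, 0, -1.8], [0, 0, 0], 0], [[0, 0, -1.8], [0, 0, 0], 0]]'

```text
time_s: 24.72
eef_pos: [0.39, 0.2598, 0.1073]
eef_rot: [-0.0, 0.59, 0.808, 0.001]
wrist_force: [0.7, 0.5, -2.0]
opening: 0.197
```

```bash
python3 g.py .445,-.0955,.10,-.02
```

```text
shift [-5.919, -0.931, 0.111] turn [0.016, -0.005, -8.889] rows>= 7
```

move_arm --motion '[[[-5.92, -0.93, 0.11], [0, 0, -8.89], 0], [[-5.92, -0.93, 0.11], [0, 0, -8.89], 0], [[-5.92, -0.93, 0.11], [0, 0, -8.89], 0], [[-5.92, -0.93, 0.11], [0, 0, -8.89], 0], [[-5.92, -0.93, 0.11], [0, 0, -8.89], 0], [[-5.92, -0.93, 0.11], [0, 0, -8.89], 0], [[-5.92, -0.93, 0.11], [0, 0, -8.89], 0], [[-5.92, -0.93, 0.11], [0, 0, -8.89], 0], [[-5.92, -0.93, 0.11], [0, 0, -8.89], 0]]'

```text
time_s: 25.85
eef_pos: [0.4417, -0.0964, 0.0963]
eef_rot: [-0.004, 0.011, 1.0, 0.001]
wrist_force: [-1.2, 0.3, -1.3]
opening: 0.197
```

```bash
python3 g.py .445,-.0957,.0196,-.02; python3 look.py w12; python3 - <<'E'
from h import *
im=cv2.imread("pics/w12.png");hsv=cv2.cvtColor(im,40)
m=((hsv[...,0]<8)|(hsv[...,0]>172))&(hsv[...,1]>140)&(hsv[...,2]>60)
m[:, :250]=0;m[:,390:]=0
ys,xs=np.nonzero(m);print("ring px",len(xs),xs.min() if len(xs) else 0,xs.max() if len(xs) else 0,ys.min() if len(xs) else 0,ys.max() if len(xs) else 0)
E
```

```text
shift [-0.064, 0.011, 1.278] turn [0.01, -0.054, -0.019] rows>= 2
25.85 [ 0.4417 -0.0964  0.0963]
ring px 350 300 342 356 373
```

```bash
cat > ring.py <<'E'
from h import *
import sys
# ring extent along the tool axis in the centre columns; zt = tool z of the tube's top line
f=sys.argv[1];zt=float(sys.argv[2])
im=cv2.imread(f);b,g,r=[im[:,:,i].astype(float) for i in range(3)]
red=r-(b+g)/2; c=red[:,314:327].mean(1); rows=np.arange(480); c[:300]=0; c[430:]=0
t=c.max()/2; i=np.nonzero(c>t)[0]; lo=np.interp(t,[c[i[0]-1],c[i[0]]],[i[0]-1,i[0]]); hi=np.interp(-t,[-c[i[-1]],-c[i[-1]+1]],[i[-1],i[-1]+1])
k,fo,E=cal("wrist")
def x(row):
    s=(row-k["cy"])/fo;h=.157+zt;return .07-(s*.962*h+.274*h)/(.962-.274*s)
print("ring rows",lo.round(2),hi.round(2),"tool x",round(x(lo),4),round(x(hi),4),"width",round(x(lo)-x(hi),4))
E
python3 ring.py pics/w12.png -.0219
```

```text
ring rows 365.35 373.66 tool x -0.0236 -0.0277 width 0.0041
```

move_arm --motion '[[[0, 0.011, 0.6], [0, 0, 0], 0], [[0, 0.011, 1.1], [0, 0, 0], 0], [[0, 0.011, 1.28], [0, 0, 0], 0], [[0, 0.011, 1.28], [0, 0, 0], 0], [[0, 0.011, 1.28], [0, 0, 0], 0]]'

```text
time_s: 26.52
eef_pos: [0.4434, -0.0959, 0.022]
eef_rot: [-0.002, 0.01, 1.0, -0.0]
wrist_force: [0.4, 0.3, -1.1]
opening: 0.197
```

```bash
python3 g.py .445,-.0957,.0196,-.02 ; python3 look.py w13 ; python3 -c "
import cv2;im=cv2.imread('pics/w13.png');cv2.imwrite('pics/w13c.png',cv2.convertScaleAbs(cv2.resize(im[230:450,220:420],None,fx=2.6,fy=2.6,interpolation=cv2.INTER_CUBIC),alpha=1.8,beta=10))"
```

```text
shift [-0.027, 0.004, 0.04] turn [-0.006, -0.024, -0.0] rows>= 1
26.52 [ 0.4434 -0.0959  0.022 ]
```

View pics/w13c.png

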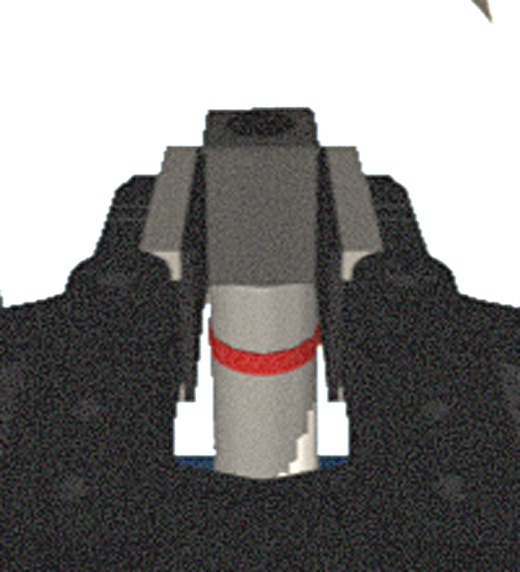

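move_arm --motion '[[[0, 0.004, 0.04], [0, 0, 0], 0], [[-0.1, 0.004, 0.04], [0, 0, 0], 0], [[-0.2, 0.004, 0.04], [0, 0, 0], 0], [[-0.27, 0.004, 0.04], [0, 0, 0], 0], [[-0.34, 0.004, 0.04], [0, 0, 0], 0], [[-0.4, 0.004, 0.04], [0, 0, 0], 0], [[-0.4, 0.004, 0.04], [0, 0, 0], 0]]'

```text
time_s: 27.45
eef_pos: [0.4611, -0.0953, 0.017]
eef_rot: [-0.008, 0.009, 1.0, 0.001]
wrist_force: [-18.0, -4.4, 9.2]
opening: 0.2
```

move_arm --motion '[[[0.2, 0, 0], [0, 0, 0], 0], [[0.2, 0, -0.02], [0, 0, 0], 0], [[0.2, 0, -0.02], [0, 0, 0], 0], [[0.2, 0, -0.02], [0, 0, 0], 0]]'

```text
time_s: 27.95
eef_pos: [0.4551, -0.0958, 0.02]
eef_rot: [-0.002, 0.01, 1.0, -0.0]
wrist_force: [0.4, -0.2, -1.1]
opening: 0.197
```

```bash
python3 g.py .455,-.0957,.0196,-.02; python3 look.py w14; python3 ring.py pics/w14.png -.0219
```

```text
shift [0.001, 0.002, 0.007] turn [-0.002, -0.029, 0.0] rows>= 1
27.95 [ 0.4551 -0.0958  0.02  ]
ring rows 365.31 373.66 tool x -0.0236 -0.0277 width 0.0041
```

move_arm --motion '[[[0, -0.004, -0.005], [0, 0, 0.08], 0], [[-0.05, -0.004, -0.005], [0, 0, 0.08], 0], [[-0.1, -0.004, -0.005], [0, 0, 0.08], 0], [[-0.12, -0.004, -0.005], [0, 0, 0.08], 0], [[-0.14, -0.004, -0.005], [0, 0, 0.08], 0], [[-0.14, -0.004, -0.005], [0, 0, 0.08], 0]]'

```text
time_s: 28.75
eef_pos: [0.4629, -0.0961, 0.02]
eef_rot: [-0.002, 0.016, 1.0, 0.0]
wrist_force: [0.2, -1.2, -0.6]
opening: 0.201
```

move_arm --motion '[[[-0.05, 0, 0], [0, 0, 0], 0], [[-0.1, 0.001, 0], [0, 0, 0], 0], [[-0.15, 0.002, 0], [0, 0, 0], 0], [[-0.2, 0.002, 0], [0, 0, 0], 0], [[-0.2, 0.002, 0], [0, 0, 0], 0]]'

```text
time_s: 29.38
eef_pos: [0.4751, -0.0964, 0.02]
eef_rot: [-0.002, 0.016, 1.0, -0.0]
wrist_force: [-0.5, -0.1, -0.6]
opening: 0.199
```

move_arm --motion '[[[-0.06, 0, 0], [0, 0, 0], 0], [[-0.12, 0.001, 0], [0, 0, 0], 0], [[-0.18, 0.002, 0], [0, 0, 0], 0], [[-0.24, 0.002, 0], [0, 0, 0], 0], [[-0.24, 0.002, 0], [0, 0, 0], 0]]'

```text
time_s: 30.0
eef_pos: [0.4896, -0.0967, 0.02]
eef_rot: [-0.002, 0.016, 1.0, -0.0]
wrist_force: [-0.7, 0.1, -0.2]
opening: 0.199
```

```bash
python3 look.py w15; python3 ring.py pics/w15.png -.0219; python3 -c "
import cv2,numpy as np
im=cv2.imread('pics/w15.png')
print(im[355:400,314:327].mean(1).round().astype(int).tolist())
print(im[355:400,297:301].mean(1).round().astype(int).tolist())"
```

```text
30.0 [ 0.4896 -0.0967  0.02  ]
ring rows 365.3 373.63 tool x -0.0236 -0.0277 width 0.0041
[[82, 88, 91], [81, 87, 90], [81, 87, 90], [83, 88, 91], [82, 87, 90], [81, 87, 90], [82, 87, 90], [83, 88, 90], [84, 89, 90], [82, 87, 88], [48, 53, 78], [18, 22, 99], [20, 21, 106], [21, 23, 106], [22, 24, 105], [23, 26, 106], [23, 23, 106], [19, 21, 106], [33, 37, 107], [65, 69, 94], [83, 89, 88], [83, 88, 90], [81, 86, 90], [81, 87, 90], [81, 86, 90], [80, 86, 89], [82, 86, 90], [80, 85, 89], [82, 88, 90], [82, 87, 91], [81, 86, 90], [57, 49, 45], [46, 31, 19], [45, 30, 18], [46, 32, 21], [46, 31, 21], [46, 30, 18], [45, 31, 19], [46, 30, 20], [47, 32, 23], [47, 32, 20], [44, 28, 16], [48, 33, 22], [45, 29, 20], [44, 29, 17]]
[[35, 26, 36], [28, 21, 30], [30, 22, 37], [33, 24, 40], [32, 20, 43], [35, 26, 41], [40, 28, 38], [39, 26, 33], [42, 31, 36], [50, 34, 35], [47, 33, 29], [46, 34, 24], [48, 36, 24], [48, 36, 26], [46, 29, 24], [44, 31, 24], [43, 34, 24], [44, 31, 22], [42, 29, 21], [41, 27, 16], [43, 30, 21], [44, 34, 26], [40, 26, 16], [44, 31, 24], [42, 31, 20], [46, 30, 24], [48, 34, 21], [46, 32, 24], [41, 25, 13], [47, 32, 21], [49, 35, 24], [45, 28, 16], [48, 34, 23], [48, 34, 21], [46, 32, 22], [42, 28, 18], [46, 32, 22], [44, 30, 19], [46, 32, 22], [48, 33, 22], [44, 29, 16], [48, 36, 26], [48, 33, 23], [46, 29, 22], [43, 27, 12]]
```

```bash
python3 -c "
import cv2,numpy as np
im=cv2.imread('pics/w15.png')
for c in ((291,299),(312,328),(344,352)): print(im[392:418,c[0]:c[1]].mean(1).round().astype(int).tolist())"
```

```text
[[45, 31, 20], [47, 32, 21], [46, 32, 22], [44, 30, 20], [45, 30, 21], [47, 32, 22], [47, 33, 22], [45, 30, 18], [44, 31, 20], [46, 31, 20], [63, 42, 27], [76, 50, 30], [76, 52, 32], [76, 50, 31], [75, 50, 30], [76, 52, 32], [75, 50, 29], [53, 36, 27], [24, 22, 20], [15, 17, 17], [22, 24, 22], [18, 16, 16], [22, 22, 24], [16, 17, 18], [17, 15, 15], [19, 17, 18]]
[[45, 32, 20], [46, 32, 21], [47, 32, 23], [48, 33, 22], [44, 28, 16], [48, 33, 22], [46, 30, 21], [44, 29, 18], [45, 32, 21], [49, 32, 22], [68, 46, 28], [76, 51, 32], [76, 51, 32], [76, 51, 33], [71, 54, 40], [79, 67, 58], [82, 70, 62], [82, 70, 60], [81, 69, 59], [84, 71, 62], [83, 72, 63], [69, 64, 58], [28, 26, 28], [14, 15, 14], [20, 20, 20], [22, 21, 21]]
[[48, 32, 23], [46, 33, 21], [49, 34, 24], [46, 33, 21], [50, 35, 25], [46, 31, 20], [46, 32, 19], [46, 32, 22], [43, 29, 17], [50, 35, 24], [69, 47, 28], [76, 50, 31], [77, 51, 33], [76, 52, 33], [74, 49, 29], [76, 51, 30], [69, 45, 28], [41, 33, 26], [17, 18, 18], [14, 17, 19], [18, 15, 13], [20, 21, 18], [20, 23, 22], [20, 19, 22], [20, 18, 20], [21, 21, 22]]
```

move_arm --motion '[[[-0.04, 0, 0], [0, 0, 0], 0], [[-0.08, 0, 0], [0, 0, 0], 0], [[-0.102, 0, 0], [0, 0, 0], 0], [[-0.102, 0, 0], [0, 0, 0], 0], [[-0.102, 0, 0], [0, 0, 0], 0]]'

```text
time_s: 30.68
eef_pos: [0.4953, -0.0968, 0.0198]
eef_rot: [-0.003, 0.016, 1.0, 0.0]
wrist_force: [0.5, 0.2, -1.1]
opening: 0.202
```

```bash
cat > face.py <<'E'
from h import *
import sys
f=sys.argv[1];zb=float(sys.argv[2])-.054   # TCP z minus top of block -> tool z = zb
im=cv2.imread(f)[:,:,0].astype(float)
k,fo,E=cal("wrist")
for c in ((291,299),(312,328),(344,352)):
    v=cv2.GaussianBlur(im[375:420,c[0]:c[1]].mean(1)[:,None],(1,3),0)[:,0];d=np.diff(v);i=int(d.argmax());w=np.clip(d[i-1:i+2],0,None)
    row=375.5+(w*np.arange(i-1,i+2)).sum()/w.sum();s=(row-k["cy"])/fo;h=.157+zb
    print(row.round(2),"face tool x",round(.07-(s*.962*h+.274*h)/(.962-.274*s),4))
E
python3 look.py w16; python3 ring.py pics/w16.png -.0219;python3 face.py pics/w16.png .020
```

```text
30.68 [ 0.4953 -0.0968  0.0198]
ring rows 365.24 373.67 tool x -0.0235 -0.0277 width 0.0041
389.52 face tool x -0.0262
389.58 face tool x -0.0262
389.42 face tool x -0.0261
```

move_arm --motion '[[[-0.009, 0, 0], [0, 0, 0], 0], [[-0.009, 0, 0], [0, 0, 0], 0], [[-0.009, 0, 0], [0, 0, 0], 35], [[-0.009, 0, 0], [0, 0, 0], 40], [[-0.009, 0, 0], [0, 0, 0], 45], [[-0.009, 0, -0.6], [0, 0, 0], 45], [[-0.009, 0, -1.4], [0, 0, 0], 45], [[0.6, 0, -2.2], [0, 0, 0], 60], [[0.6, 0, -2.2], [0, 0, 0], 60]]'

```text
time_s: 31.85
eef_pos: [0.4614, -0.0967, 0.1564]
eef_rot: [0.001, 0.016, 1.0, -0.002]
wrist_force: [-1.3, -0.5, -0.0]
opening: 0.599
```

```bash
python3 look.py w17 tube_small_center; python3 - <<'E'
from h import *
im=cv2.imread("pics/w17.png");b,g,r=[im[:,:,i].astype(float) for i in range(3)]
m=((r-(b+g)/2)>35);m[:150]=0
n,l,s,c=cv2.connectedComponentsWithStats(m.astype(np.uint8))
for i in range(1,n):
    if s[i,4]>8: print(s[i],c[i].round(1),p2w("wrist",[c[i]],.0415)[0].round(4))
viewer.camera("top");viewer.camera("scene")
for c in("top","scene"):
    for d in spotter.search_frame(c,"tube_large_center")[:2]:
        uv=np.array(d["centre"])*[640,480];print(c,round(d["score"],2),uv.round(),p2w(c,uv,.012)[0].round(3))
E
python3 g.py .40,.31,.19,-1.044
```

```text
31.85 [ 0.4614 -0.0967  0.1564]
tube_small_center 0.56 [323. 279.]
tube_small_center 0.32 [609. 149.]
tube_small_center 0.15 [322. 327.]
[  0 212  11  11  38] [  5.7 216.2] [ 0.4404 -0.3302  0.0415]
[311 296  23   8 111] [322.  300.4] [ 0.5164 -0.0957  0.0415]
[249 384  26  11 201] [262.6 387.8] [ 0.5965 -0.1492  0.0415]
top 0.67 [179. 271.] [0.431 0.347 0.012]
scene 0.72 [160. 224.] [0.441 0.362 0.012]
shift [1.207, 6.723, -0.641] turn [-0.019, -0.054, 7.254] rows>= 7
```

```bash
python3 g.py .4213,.3694,.10,-1.044
```

```text
shift [0.871, 7.722, 0.858] turn [-0.019, -0.054, 7.254] rows>= 8
```

move_arm --motion '[[[1, 1, -0.6], [0, 0, 1], 60], [[0.9, 7.7, 0], [0, 0, 7.25], 60], [[0.9, 7.7, 0], [0, 0, 7.25], 60], [[0.9, 7.7, 0], [0, 0, 7.25], 60], [[0.9, 7.7, 0], [0, 0, 7.25], 60], [[0.9, 7.7, 0], [0, 0, 7.25], 60], [[0.9, 7.7, 0], [0, 0, 7.25], 60], [[0.9, 7.7, 0], [0, 0, 7.25], 60], [[0.9, 7.7, 0], [0, 0, 7.25], 60], [[0.9, 7.7, 0], [0, 0, 7.25], 60]]'

```text
time_s: 33.4
eef_pos: [0.4192, 0.3699, 0.1502]
eef_rot: [-0.003, 0.497, 0.868, -0.002]
wrist_force: [-0.4, -0.4, 0.1]
opening: 0.6
```

```bash
python3 g.py .4213,.3694,.10,-1.044 .4213,.3694,-.001,-1.044;  python3 look.py w18 tube_large_center; cat > axis.py <<'E'
from h import *
import sys
# axis of a tube from its outline in the newest wrist picture
n,z=sys.argv[1],float(sys.argv[2]);C=cal("wrist")
d=spotter.outline_of("wrist",n)[0];m=d["region"];ys,xs=np.nonzero(m);print("score",round(d["score"],2),len(xs))
(cx,cy),(w,h),a=cv2.minAreaRect(np.c_[xs,ys].astype(np.float32))
b=cv2.boxPoints(((cx,cy),(w,h),a));W=p2w("wrist",b,z,C)[:,:2]
e=np.array([W[1]-W[0],W[2]-W[1]]);L=np.linalg.norm(e,axis=1);u=e[L.argmax()]/L.max();u*=np.sign(u[0])
print("centre",W.mean(0).round(4),"yaw",np.arctan2(u[1],u[0]).round(3),"size",L.round(4))
E
python3 axis.py tube_large_center .0125; python3 - <<'E'
from h import *
C=cal("wrist");im=cv2.imread("pics/w18.png");b,g,r=[im[:,:,i].astype(float) for i in range(3)]
m=((r-(b+g)/2)>35);n,l,s,c=cv2.connectedComponentsWithStats(m.astype(np.uint8))
for i in range(1,n):
    if s[i,4]>60: print(s[i],c[i].round(1),p2w("wrist",[c[i]],.024,C)[0].round(4))
E
```

```text
shift [-0.028, 0.031, 0.836] turn [-0.052, -0.021, 0.032] rows>= 1
shift [-0.033, 0.043, 2.52] turn [-0.052, -0.021, 0.032] rows>= 3
33.4 [0.4192 0.3699 0.1502]
tube_large_center 0.78 [321. 252.]
score 0.9 2740
centre [0.4323 0.3428] yaw -1.031 size [0.0253 0.0829]
[   5   41  139  146 6776] [ 74.  111.3] [0.2184 0.3512 0.024 ]
[  0 214  34  48 818] [ 12.7 241.5] [0.2096 0.2305 0.024 ]
[306 256  28   7 134] [319.7 259.4] [0.4325 0.3432 0.024 ]
```

move_arm --motion '[[[-0.045, 0, 0.8], [0, 0, 0], 50], [[-0.045, 0, 1.6], [0, 0, 0], 50], [[-0.045, 0, 2.2], [0, 0, 0], 50], [[-0.045, 0, 2.5], [0, 0, 0], 50], [[-0.045, 0, 2.5], [0, 0, 0], 50], [[-0.045, 0, 2.5], [0, 0, 0], 50]]'

```text
time_s: 34.3
eef_pos: [0.4225, 0.3658, 0.0039]
eef_rot: [-0.001, 0.499, 0.867, -0.0]
wrist_force: [-0.5, -0.4, 0.3]
opening: 0.507
```

move_arm --motion '[[[0, 0, 0], [0, 0, 0], 0], [[0, 0, 0], [0, 0, 0], 0], [[0, 0, 0], [0, 0, 0], 0], [[0, 0, 0], [0, 0, 0], 0]]'

```text
time_s: 34.8
eef_pos: [0.4226, 0.3662, 0.0043]
eef_rot: [-0.001, 0.498, 0.867, 0.0]
wrist_force: [-1.3, -1.4, 6.9]
opening: 0.269
```

move_arm --motion '[[[0, 0, -0.5], [0, 0, 0], 0], [[0, 0, -1.2], [0, 0, 0], 0], [[0, 0, -2], [0, 0, 0], 0], [[0, 0, -2.3], [0, 0, 0], 0], [[0, 0, -2.3], [0, 0, 0], 0]]'

```text
time_s: 35.42
eef_pos: [0.4226, 0.3659, 0.1417]
eef_rot: [-0.001, 0.498, 0.867, 0.0]
wrist_force: [0.3, -0.2, -1.1]
opening: 0.265
```

```bash
python3 g.py .445,.0490,.13,-.02
```

```text
shift [-4.752, -2.336, 0.185] turn [0.003, -0.019, -7.329] rows>= 6
```

move_arm --motion '[[[-4.75, -2.34, 0.18], [0, 0, -7.33], 0], [[-4.75, -2.34, 0.18], [0, 0, -7.33], 0], [[-4.75, -2.34, 0.18], [0, 0, -7.33], 0], [[-4.75, -2.34, 0.18], [0, 0, -7.33], 0], [[-4.75, -2.34, 0.18], [0, 0, -7.33], 0], [[-4.75, -2.34, 0.18], [0, 0, -7.33], 0], [[-4.75, -2.34, 0.18], [0, 0, -7.33], 0], [[-4.75, -2.34, 0.18], [0, 0, -7.33], 0], [[-4.75, -2.34, 0.18], [0, 0, -7.33], 0]]'

```text
time_s: 36.55
eef_pos: [0.4432, 0.0496, 0.1287]
eef_rot: [-0.003, 0.01, 1.0, 0.0]
wrist_force: [0.0, -0.0, -1.2]
opening: 0.263
```

```bash
python3 g.py .445,.0490,.13,-.02 .445,.049,.05,-.02 .445,.049,.0238,-.02
```

```text
shift [-0.029, -0.009, -0.022] turn [0.003, -0.045, -0.0] rows>= 1
shift [-0.038, -0.009, 1.311] turn [0.003, -0.045, -0.0] rows>= 2
shift [-0.04, -0.01, 1.748] turn [0.003, -0.045, -0.0] rows>= 2
```

move_arm --motion '[[[0, -0.01, 0.7], [0, 0, 0], 0], [[0, -0.01, 1.3], [0, 0, 0], 0], [[0, -0.01, 1.75], [0, 0, 0], 0], [[0, -0.01, 1.75], [0, 0, 0], 0], [[0, -0.01, 1.75], [0, 0, 0], 0]]'

```text
time_s: 37.17
eef_pos: [0.444, 0.0484, 0.0252]
eef_rot: [-0.002, 0.01, 1.0, -0.0]
wrist_force: [1.4, -0.3, -0.4]
opening: 0.266
```

```bash
python3 look.py w19; python3 ring.py pics/w19.png -.0207; python3 - <<'E'
from h import *
im=cv2.imread("pics/w19.png");b,g,r=[im[:,:,i].astype(float) for i in range(3)]
m=((r-(b+g)/2)>35);m[:300]=0;ys,xs=np.nonzero(m);print("ring cols",xs.min(),xs.max(),(xs.min()+xs.max())/2)
gr=cv2.cvtColor(im,6)
for y in (300,320,350,358,385,395,400,405): print(y,gr[y,280:362:2].tolist())
E
```

```text
37.17 [0.444  0.0484 0.0252]
ring rows 355.28 363.69 tool x -0.0195 -0.0236 width 0.0041
ring cols 292 345 318.5
300 [61, 59, 58, 21, 17, 13, 33, 55, 50, 51, 49, 50, 51, 47, 47, 48, 48, 45, 47, 52, 50, 48, 49, 48, 51, 46, 45, 48, 51, 50, 51, 49, 49, 54, 44, 19, 12, 23, 60, 56, 59]
320 [60, 9, 20, 22, 18, 16, 35, 55, 51, 49, 51, 44, 46, 51, 46, 49, 53, 52, 45, 49, 51, 49, 50, 55, 54, 48, 48, 45, 48, 43, 50, 44, 50, 47, 28, 17, 26, 11, 20, 21, 53]
350 [20, 23, 25, 16, 13, 24, 89, 28, 47, 51, 83, 83, 90, 91, 93, 87, 89, 90, 89, 85, 91, 91, 95, 89, 89, 83, 85, 78, 77, 77, 59, 26, 31, 64, 184, 46, 27, 25, 25, 24, 20]
358 [26, 26, 22, 21, 20, 140, 149, 67, 82, 62, 37, 46, 51, 48, 46, 47, 55, 38, 46, 50, 49, 37, 50, 50, 49, 50, 46, 46, 42, 45, 40, 63, 63, 184, 178, 146, 7, 21, 16, 34, 20]
385 [125, 104, 93, 140, 182, 175, 156, 69, 80, 79, 87, 86, 87, 92, 89, 93, 90, 91, 87, 90, 92, 90, 90, 87, 82, 81, 83, 77, 70, 64, 64, 55, 135, 177, 176, 175, 178, 148, 90, 105, 121]
395 [178, 173, 176, 175, 179, 177, 159, 66, 82, 82, 86, 92, 91, 95, 88, 89, 90, 90, 88, 89, 90, 91, 93, 84, 84, 80, 80, 74, 69, 70, 65, 77, 148, 175, 177, 178, 172, 177, 172, 176, 178]
400 [181, 173, 175, 176, 178, 177, 183, 72, 77, 80, 84, 92, 89, 92, 86, 90, 90, 92, 91, 89, 89, 90, 89, 82, 82, 80, 83, 74, 76, 68, 65, 95, 155, 175, 175, 171, 177, 173, 176, 175, 175]
405 [176, 176, 144, 55, 61, 61, 60, 71, 74, 82, 87, 89, 89, 91, 87, 90, 91, 91, 95, 85, 85, 87, 91, 89, 83, 80, 76, 74, 69, 95, 108, 95, 56, 62, 60, 59, 61, 60, 88, 174, 178]
```

move_arm --motion '[[[0, 0.01, 0.015], [0, 0, -0.14], 0], [[-0.1, 0.01, 0.015], [0, 0, -0.14], 0], [[-0.2, 0.01, 0.015], [0, 0, -0.14], 0], [[-0.28, 0.01, 0.015], [0, 0, -0.14], 0], [[-0.34, 0.01, 0.015], [0, 0, -0.14], 0], [[-0.38, 0.01, 0.015], [0, 0, -0.14], 0], [[-0.42, 0.01, 0.015], [0, 0, -0.14], 0], [[-0.42, 0.01, 0.015], [0, 0, -0.14], 0]]'

```text
time_s: 38.22
eef_pos: [0.4686, 0.0479, 0.0233]
eef_rot: [-0.002, 0.0, 1.0, 0.0]
wrist_force: [0.1, -0.5, 0.0]
opening: 0.262
```

move_arm --motion '[[[-0.05, -0.001, -0.005], [0, 0, 0], 0], [[-0.1, -0.002, -0.005], [0, 0, 0], 0], [[-0.16, -0.003, -0.005], [0, 0, 0], 0], [[-0.22, -0.004, -0.005], [0, 0, 0], 0], [[-0.28, -0.006, -0.005], [0, 0, 0], 0], [[-0.36, -0.007, -0.005], [0, 0, 0], 0], [[-0.36, -0.007, -0.005], [0, 0, 0], 0]]'

```text
time_s: 39.1
eef_pos: [0.4906, 0.0474, 0.0236]
eef_rot: [-0.002, 0.0, 1.0, 0.0]
wrist_force: [0.4, -0.2, -1.3]
opening: 0.267
```

```bash
python3 look.py w20; python3 ring.py pics/w20.png -.0207;python3 face.py pics/w20.png .0237
```

```text
39.1 [0.4906 0.0474 0.0236]
ring rows 355.22 363.7 tool x -0.0195 -0.0236 width 0.0041
398.52 face tool x -0.0334
398.77 face tool x -0.0335
399.43 face tool x -0.0339
```

move_arm --motion '[[[-0.06, -0.001, 0], [0, 0, 0], 0], [[-0.12, -0.002, 0], [0, 0, 0], 0], [[-0.17, -0.004, 0], [0, 0, 0], 0], [[-0.19, -0.004, 0], [0, 0, 0], 0], [[-0.19, -0.004, 0], [0, 0, 0], 0], [[-0.19, -0.004, 0], [0, 0, 0], 0]]'

```text
time_s: 39.9
eef_pos: [0.5014, 0.0473, 0.0234]
eef_rot: [-0.003, 0.0, 1.0, 0.0]
wrist_force: [-0.3, 0.7, 0.8]
opening: 0.269
```

```bash
python3 look.py w21; python3 ring.py pics/w21.png -.0207;sed -i 's/375:420/365:410/;s/375.5/365.5/' face.py; python3 face.py pics/w21.png .0237; python3 -c "
import cv2;im=cv2.imread('pics/w21.png');print(im[360:402,312:328,0].mean(1).round().astype(int).tolist(),im[360:402,344:352,0].mean(1).round().astype(int).tolist())"
```

```text
39.9 [0.5014 0.0473 0.0234]
ring rows 355.23 363.68 tool x -0.0195 -0.0236 width 0.0041
376.22 face tool x -0.0228
376.45 face tool x -0.0229
376.74 face tool x -0.023
[25, 23, 24, 35, 78, 94, 82, 50, 47, 48, 47, 49, 48, 49, 46, 47, 52, 78, 80, 80, 78, 76, 88, 88, 86, 87, 89, 88, 88, 88, 88, 87, 87, 88, 87, 88, 88, 88, 88, 87, 88, 87] [46, 47, 44, 49, 46, 49, 48, 48, 49, 49, 50, 49, 50, 49, 47, 51, 50, 66, 81, 80, 80, 81, 80, 80, 80, 80, 78, 78, 79, 78, 80, 79, 73, 65, 61, 59, 60, 57, 54, 58, 55, 60]
```

move_arm --motion '[[[-0.012, 0, 0], [0, 0, 0], 0], [[-0.022, 0, 0], [0, 0, 0], 0], [[-0.022, 0, 0], [0, 0, 0], 0], [[-0.022, 0, 0], [0, 0, 0], 0]]'

```text
time_s: 40.45
eef_pos: [0.5028, 0.0473, 0.0234]
eef_rot: [-0.003, 0.0, 1.0, 0.0]
wrist_force: [-1.0, 0.2, -1.3]
opening: 0.268
```

```bash
python3 look.py w22; python3 ring.py pics/w22.png -.0207; python3 face.py pics/w22.png .0236
```

```text
40.45 [0.5028 0.0473 0.0234]
ring rows 355.24 363.25 tool x -0.0195 -0.0234 width 0.0039
372.63 face tool x -0.0211
373.32 face tool x -0.0214
373.53 face tool x -0.0215
```

Ring level with the face (21.4 vs 21.5 mm). Release and retreat to a checking view.

move_arm --motion '[[[0, 0, 0], [0, 0, 0], 36], [[0, 0, 0], [0, 0, 0], 42], [[0, 0, 0], [0, 0, 0], 50], [[0, 0, 0], [0, 0, 0], 50], [[0, 0, -0.7], [0, 0, 0], 50], [[0, 0, -1.6], [0, 0, 0], 50], [[1, -1.1, -2.1], [0, -0.8, 0], 60], [[1.2, -1.2, -2.1], [0, -2.5, 0], 60], [[1.2, -1.2, -2.1], [0, -2.5, 0], 60], [[1.2, -1.2, -2.1], [0, -2.5, 0], 60]]'

```text
time_s: 41.75
eef_pos: [0.4304, -0.0251, 0.1499]
eef_rot: [0.172, 0.001, 0.985, -0.0]
wrist_force: [-0.0, 0.7, 0.3]
opening: 0.598
```

```bash
python3 look.py w23 tube_small_center tube_large_center; python3 al.py pics/w23.png; python3 -c "
import cv2;im=cv2.imread('pics/w23.png');cv2.imwrite('pics/w23c.png',cv2.convertScaleAbs(cv2.resize(im[90:330,150:500],None,fx=2.28,fy=2.28,interpolation=cv2.INTER_CUBIC),alpha=1.3))"
```

```text
41.75 [ 0.4304 -0.0251  0.1499]
tube_small_center 0.61 [236. 261.]
tube_small_center 0.36 [294. 314.]
R yaw -0.078 line y -0.0974 station y -0.0943
M yaw -0.011 line y -0.0256 station y -0.0224
L yaw 0.082 line y 0.0517 station y 0.0493
```

View pics/w23c.png

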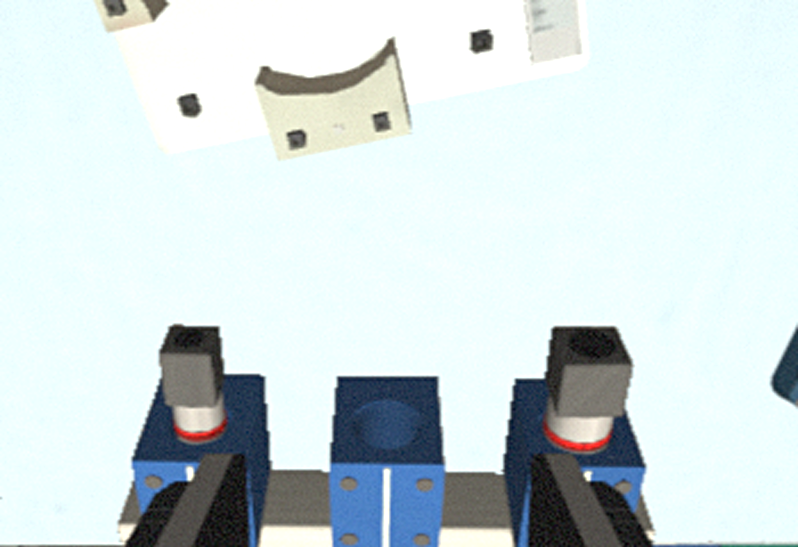

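```bash
python3 g.py .5175,.019,.187,-.02; python3 - <<'E'
from h import *
C=cal("wrist");im=cv2.imread("pics/w23.png").astype(float);red=im[:,:,2]-(im[:,:,0]+im[:,:,1])/2
for n,c,zt,sc in (("S",238,.0410,[(215,225),(250,258)]),("L",404,.0440,[(382,386),(418,426)])):
    v=red[265:300,c-3:c+4].mean(1);t=v.max()/2;i=np.nonzero(v>t)[0];j=i[0];lo=265+np.interp(t,[v[j-1],v[j]],[j-1,j])
    x0=p2w("wrist",[(c,lo)],zt,C)[0]
    F=[]
    for a,b in sc:
        w=im[284:300,a:b,0].mean(1);d=np.diff(w);k=int(d.argmax());F.append(p2w("wrist",[((a+b)/2,284.5+k)],.054,C)[0][:2].round(4).tolist())
    print(n,"ring back edge",x0.round(4),"centre x",round(x0[0]+.002,4),"face",F,"red rows",lo.round(1),265+i[-1])
E
```

```text
shift [-1.54, 0.732, -0.095] turn [0.023, 2.463, 0.141] rows>= 2
S ring back edge [ 0.5222 -0.0942  0.041 ] centre x 0.5242 face [[0.5252, -0.1071], [0.5274, -0.0792]] red rows 279.2 282
L ring back edge [0.5248 0.0467 0.044 ] centre x 0.5268 face [[0.5309, 0.029], [0.5274, 0.0602]] red rows 283.9 286
```

move_arm --motion '[[[0, 0, -0.3], [0, 2.5, 0], 60], [[-1.25, 0.74, -0.95], [0, 2.5, 0.15], 60], [[-1.25, 0.74, -0.95], [0, 2.5, 0.15], 60], [[-1.25, 0.74, -0.95], [0, 2.5, 0.15], 60], [[-1.25, 0.74, -0.95], [0, 2.5, 0.15], 60]]'

```text
time_s: 42.52
eef_pos: [0.4819, 0.02, 0.2271]
eef_rot: [-0.004, 0.01, 1.0, 0.002]
wrist_force: [-0.7, -0.5, -1.0]
opening: 0.599
```

```bash
python3 look.py w24; python3 al.py pics/w24.png; python3 - <<'E'
from h import *
C=cal("wrist");im=cv2.GaussianBlur(cv2.imread("pics/w24.png"),(3,3),0).astype(float);red=im[:,:,2]-(im[:,:,0]+im[:,:,1])/2
for n,y0,zt in (("S",-.0955,.0410),("L",.048,.0440)):
    u=w2p("wrist",[(.523,y0,zt)],C)[0];c=int(round(u[0]));r0=int(u[1])-14
    v=red[r0:r0+28,c-2:c+3].mean(1);t=v.max()/2;i=np.nonzero(v>t)[0];j=i[0];lo=r0+np.interp(t,[v[j-1],v[j]],[j-1,j])
    X=p2w("wrist",[(c,lo),(c,r0+i[-1])],zt,C)[:,0]
    F=[]
    for dy in (-.017,-.014,.014,.017):
        q=w2p("wrist",[(.524,y0+dy,.054)],C)[0];cc=int(round(q[0]));s=int(q[1])-10
        d=np.clip(np.diff(im[s:s+20,cc-1:cc+2,0].mean(1)),0,None);k=int(d.argmax());w=d[max(k-1,0):k+2]
        F.append(round(p2w("wrist",[(cc,s+.5+(w*np.arange(max(k-1,0),max(k-1,0)+len(w))).sum()/w.sum())],.054,C)[0,0],4))
    print(n,"ring back edge x",X.round(4),"-> centre",round(X[0]+.002,4),"face",F)
E
```

```text
42.52 [0.4819 0.02   0.2271]
R yaw -0.036 line y -0.0984 station y -0.0883
M yaw -0.028 line y -0.0272 station y -0.0261
L yaw -0.025 line y 0.0461 station y 0.0469
S ring back edge x [0.5188 0.5213] -> centre 0.5208 face [np.float64(0.522), np.float64(0.5205), np.float64(0.5255), np.float64(0.5259)]
L ring back edge x [0.5222 0.5245] -> centre 0.5242 face [np.float64(0.5233), np.float64(0.5234), np.float64(0.524), np.float64(0.5241)]
```

```bash
python3 g.py .51,-.06,.187,-.02
```

```text
shift [-0.509, -1.321, 0.661] turn [0.027, -0.058, -0.006] rows>= 2
```

move_arm --motion '[[[-0.45, -1.33, 0.6], [0, 0, 0], 60], [[-0.45, -1.33, 0.66], [0, 0, 0], 60], [[-0.45, -1.33, 0.66], [0, 0, 0], 60], [[-0.45, -1.33, 0.66], [0, 0, 0], 60]]'

```text
time_s: 43.08
eef_pos: [0.5071, -0.0604, 0.1888]
eef_rot: [-0.003, 0.011, 1.0, 0.002]
wrist_force: [0.8, 0.7, 0.5]
opening: 0.597
```

```bash
python3 look.py w25; python3 al.py pics/w25.png; cat > chk.py <<'E'
from h import *
import sys
C=cal("wrist");raw=cv2.imread(sys.argv[1]);im=cv2.GaussianBlur(raw,(3,3),0).astype(float);g=im.mean(2)
red=im[:,:,2]-(im[:,:,0]+im[:,:,1])/2
def edge(P,axis,sgn,ch,z,h=8):
    q=w2p("wrist",[P],C)[0];c,r=int(round(q[0])),int(round(q[1]));a=im[:,:,ch] if ch<3 else g
    v=a[r-h:r+h+1,c-1:c+2].mean(1) if axis==0 else a[r-1:r+2,c-h:c+h+1].mean(0)
    d=np.clip(sgn*np.diff(v),0,None);k=int(d.argmax());i=np.arange(max(k-1,0),min(k+2,len(d)));s=(d[i]*i).sum()/d[i].sum()+.5-h
    return p2w("wrist",[(c,r+s) if axis==0 else (c+s,r)],z,C)[0]
for n,y0 in (("R",-.0965),("M",-.025),("L",.0475)):
    x0=.523+.022*(y0+.025)
    F=np.array([edge((x0,y0+d,.054),0,1,0,.054)[:2] for d in (-.016,-.013,-.01,.01,.013,.016)])
    B=np.array([edge((x0+.051,y0+d,.054),0,1,2,.054)[:2] for d in (-.016,-.013,-.01,.01,.013,.016)])
    print(n,"front x",F[:,0].round(4).tolist(),"back plate x",B[:,0].round(4).tolist())
E
python3 chk.py pics/w25.png
```

```text
43.08 [ 0.5071 -0.0604  0.1888]
R yaw -0.023 line y -0.0973 station y -0.0975
M yaw -0.02 line y -0.0259 station y -0.025
L yaw -0.019 line y 0.0475 station y 0.0491
R front x [0.5218, 0.5218, 0.5219, 0.5187, 0.5225, 0.5225] back plate x [0.5712, 0.5713, 0.5716, 0.5719, 0.572, 0.572]
M front x [0.5231, 0.5233, 0.5233, 0.5236, 0.5233, 0.5234] back plate x [0.5722, 0.5723, 0.5723, 0.5727, 0.5727, 0.5728]
L front x [0.5242, 0.5243, 0.5243, 0.5248, 0.5249, 0.5249] back plate x [0.5737, 0.5737, 0.5738, 0.5742, 0.5743, 0.5744]
```

```bash
cat >> chk.py <<'E'
for n,y0,zt in (("S",-.0962,.0410),("L",.048,.0440)):
    q=w2p("wrist",[(.521,y0,zt)],C)[0];c,r=int(round(q[0])),int(round(q[1]))
    for dc in (-3,0,3):
        v=red[r-14:r+15,c+dc-1:c+dc+2].mean(1);t=v.max()/2;j=np.nonzero(v>t)[0][0];lo=r-14+np.interp(t,[v[j-1],v[j]],[j-1,j])
        print(n,v.max().round(),"ring centre",(p2w("wrist",[(c+dc,lo)],zt,C)[0]+[.002,0,0]).round(4))
E
python3 chk.py pics/w25.png | tail -6
python3 - <<'E'
from h import *
for c in ("top","scene"):
    viewer.camera(c)
    for n in ("tube_medium_center","club_head","brass_weight","spare_eraser"):
        print(c,n,[(round(d["score"],2),np.round(np.array(d["centre"])*[640,480]).tolist()) for d in spotter.search_frame(c,n)[:2]])
E
```

```text
S 102.0 ring centre [ 0.522  -0.0991  0.041 ]
S 102.0 ring centre [ 0.5222 -0.0965  0.041 ]
S 95.0 ring centre [ 0.5221 -0.0939  0.041 ]
L 142.0 ring centre [0.5253 0.0452 0.044 ]
L 148.0 ring centre [0.5254 0.0477 0.044 ]
L 142.0 ring centre [0.5253 0.0503 0.044 ]
top tube_medium_center []
top club_head [(0.86, [413.0, 265.0])]
top brass_weight [(0.63, [255.0, 270.0]), (0.56, [449.0, 230.0])]
top spare_eraser [(0.51, [254.0, 269.0])]
scene tube_medium_center []
scene club_head [(0.72, [412.0, 330.0]), (0.25, [351.0, 225.0])]
scene brass_weight [(0.56, [478.0, 313.0])]
scene spare_eraser [(0.61, [236.0, 257.0]), (0.49, [349.0, 225.0])]
```

```bash
python3 -c "
from bench import workorder
print(workorder.hand_in())"
```

```text
the job is handed in; nothing more can be done
None
```

The job is handed in at about 43 s on the robot's clock. All three blocks stand at the rail and both tubes are in their bores. Only the small and large tubes were on the table, so the medium block (middle station) is empty.

**Blocks:** From the right (-y), they stand small, medium, large. I pushed each against the rail until I felt contact (about 20–28 N; I took no force reading on the left block's second push). I regripped the left block once, because it first sat about 1.5 mm off its line. In the last wrist picture:
- All three are square, with yaws of -0.019 to -0.023 rad against about -0.02 for the rail.
- Their front faces agree with all three being flush.
- The small and medium blocks are within 1 mm of their lines.
- The left block's reading disagreed between pictures: +0.5, -0.8 and -1.6 mm. In the -1.6 mm picture a finger may have partly hidden the line. I did not settle it or move the block again.

**Tubes:** The jaw opening confirmed the sizes, about 19 mm and 25 mm.
- **Small tube:** my first grasp closed above it without moving it, and its first insertion stopped at the bore mouth at 18 N. After a small yaw correction it slid in freely. The ring is level with the face to within measurement error.
- **Large tube:** it went in at the first try. The ring reads about 0.7 mm deep, which is within measurement error.

**Bystanders:** The club head, brass weight and eraser show up where they were, to within a few pixels; in the last top picture the brass weight was only the network's second guess. The robot was clear of everything when I handed in.

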